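# Make up two evaporator kits

## Robot

A 6-joint arm with a two-finger parallel gripper is mounted at the origin on the work surface. World frame = base frame: x ahead of the robot, y to its left, z up, the work surface at z = 0. Lengths are in m, angles in degrees, forces in N, time in s.
With the tool pointing down it reaches from about 0.25 to 0.725 m from the base axis. Payload 9.7 kg.
Tool frame: the origin (TCP) lies midway between the tips of the shut fingers; the grasp point (between the pads) lies 19 mm behind it (bot.pinch_z is the distance from the TCP to the grasp point, in m); z points along the fingers, y is the direction in which the jaws open and shut (so a half turn about z gives the same grasp; the last joint's range is limited). The gripper opens to 85 mm and grips with 20 to 120 N. Pads are 22 mm wide; open, the fingers measure 114 mm over their backs; the gripper's body (76 mm by 85 mm) begins 54 mm behind the grasp point. The pads swing forward as they close: fully open they stand 13 mm farther back than shut.
Start: joints at [70.646, 4.979, 10.078, 95.1, 0, 90], TCP at [0.182, 0.519, 0.231] pointing down, gripper open.
Joint ranges: [-179.16, 179.16], [-48.56, 103.87], [-65.8, 70.77], [-126.05, 130.52], [-82.76, 87.17], [-180, 180]. Speed limits (degrees/s): [127.2, 127.2, 147.25, 180, 180, 180].

## Interface

Orientations are given as [roll, pitch, yaw] about the fixed x, y, z axes, in that order (R = Rz(yaw) Ry(pitch) Rx(roll)).
In Python, from workcell import bot, imaging gives the robot as it stands.
- The arm moves only by the tool servo_tool, never from a script. Its argument "moves" is a list that holds one entry, the list of rows, each a list of 7 numbers: the turn, a rotation vector about the tool's x, y, z in rad, then the shift along the tool's x, y, z in cm, then the finger opening in cm, from 0 to 8.54. A call has 1 to 12 rows; each row shifts and turns the pose as measured when the row begins, along the tool's axes as they then stand; what a row does not reach is not made up. A row lasts 1/12 s, in which the tool goes at most 41.7 mm and 7.16 degrees, less where a joint would pass 70% of its speed; a pose out of reach is approached as far as the arm can. A call is refused whole if a number of a shift passes 4.17 or a number of a turn 0.125, either way. A call with a gripper value outside its range is refused whole. The fingers move at their own pace and stop on an object; "force" is the grip in N (left out, the last holds). Time passes only in rows, so rows that do not move let the fingers close. It gives the time, the measured TCP pose, the force and the opening at its end, in the units of the state.
- bot.get_obs(): the state, without advancing time (a new reading comes with each control period).
- imaging.camera(name): name is "side" or "top"; returns the picture (384x512x3 uint8, blue, green, red); there is no depth.
- imaging.calibration(name): a dict with "fx", "fy", "cx", "cy" (pixels), "D" ([k1, k2, p1, p2, k3] as OpenCV has them; the pictures are not rectified), "camera_from_world" (4x4, takes a point from world to camera coordinates). Camera axes: x right, y down, z forward; pixel columns grow to the right and rows downward; lengths in m; the calibration is good to about 2 mm. A picture is of the moment at which its call begins. calibration takes no time and is no camera call.
- bot.job_done(): hands the job in, once; it reports no verdict.
The state is a dict: "time": time; "q": joint angles; "qd": joint speeds; "joint_efforts": joint torques, N m; "ee_pos": TCP position; "tcp_rot": TCP orientation; "wrist_force": force on the tool from outside, world axes, zero at the start; "torque": the same for the moment, N m; "opening": finger opening in m.
Only numpy, scipy, OpenCV 4.12 (cv2) and the standard library are available. Lean on these libraries where they do the work, as an engineer would, in place of code of your own. Each camera call takes 0.05 s, during which the arm holds its last target.

## Task

Make up the two evaporator kits from the stock on the bench. In the tray with three compartments put the large cork ring in the middle, one tall vial in the end compartment beside the tray's finger tab, and the steel clamp in the other end; in the tray with two compartments put the other tall vial beside the finger tab and the wide jar in the other compartment. Everything must finally stand flat on its compartment's floor, the same way up as it stands now; knock nothing over, and leave the small cork ring, the stopper and the small beaker where they are.

Things in the scene. Friction and masses are not known exactly. Their poses are not given: they have to be found in the camera images.
- tray3: Kit tray with three compartments in a row, grey plastic, 250 mm long plus tab, 92 mm wide, fixed. Origin: centre of its underside; z up, x along the row towards the finger tab, a lug 24 x 40 mm that sticks out of that end. Floor 3 mm thick, walls 4 mm thick, 12 mm high. Compartments 78 (x) by 84 mm inside, centres at x = +82 (beside the tab), 0 and -82 mm, y = 0.
- tray2: Kit tray with two compartments, grey plastic, 168 mm long plus tab, 92 mm wide, fixed. Origin: centre of its underside; z up, x along the row towards the finger tab, a lug 24 x 40 mm that sticks out of that end. Floor 3 mm thick, walls 4 mm thick, 12 mm high. Compartments 78 (x) by 84 mm inside, centres at x = +41 (beside the tab) and -41 mm, y = 0.
- vial_a: One of two identical tall sample vials: brown glass cylinder with a round white cap, 28 mm across the cap, 27 mm across the glass, 62 mm tall, about 40 g, standing upright. Origin: centre of its underside, z up.
- vial_b: One of two identical tall sample vials: brown glass cylinder with a round white cap, 28 mm across the cap, 27 mm across the glass, 62 mm tall, about 40 g, standing upright. Origin: centre of its underside, z up.
- jar: Wide low jar of brown glass with a flat white lid: round, 54 mm diameter, 45 mm tall, about 110 g, standing upright. Origin: centre of its underside, z up.
- ring_large: Large cork ring (a stand for round flasks): outer diameter 64 mm, hole 34 mm, 40 mm tall, about 40 g, lying flat. Origin: centre of its underside, z up.
- clamp: Steel boss-head clamp: a block 48 mm along its x axis, 30 mm along y, 34 mm tall, with a 20 mm wide, 20 mm deep slot across its top along y, and a thumbscrew (18 mm knob) at 22 mm height sticking out at the +x end to 38 mm from the origin. About 160 g. Origin: centre of the block's underside, z up. Grip it across y, by the flat 30 mm sides.
- ring_small: Small cork ring, outer diameter 40 mm, hole 20 mm, 25 mm tall, to be left alone. Origin: centre of its underside, z up.
- stopper: Grey plastic stopper standing on its 34 mm head (12 mm thick), a cone upwards, 46 mm tall in all, to be left alone. Origin: centre of its underside, z up.
- beaker: Small empty glass beaker, 50 mm diameter, 55 mm tall, to be left alone. Origin: centre of its underside, z up.
Things that resemble listed ones, but are neither listed nor needed, are in the scene too. Leave any blue look-alike of the ring_large alone.

How it is judged:
By the outcome, as a careful person would: the job done as asked, in the order asked, and still so for the second after the job is handed in, with the robot touching nothing.
It also fails if it takes over 120 s, if anything falls off the work surface, if the arm or the gripper's body presses on something with over 40 N, if the wrist force passes 120 N, or if a joint passes its speed limit or range.

## Working session

There is one attempt and no reset: what is moved stays moved. The work goes in short steps, Python scripts to look and compute and a tool call to move; the robot and the scene stay as the last step left them, time stands still between calls to the robot, and variables do not carry over. Pictures are saved under pics/ and viewed, and the job is handed in when it is done.

Besides the shell and the picture viewer there is one more tool, called after "Emit:" by a JSON object that holds its "fn" and its "kwargs", one argument or row to a line. servo_tool: Moves the arm, as the interface text tells. Its arguments: {"type":"object","properties":{"moves":{"type":"array","items":{"type":"array","items":{"type":"array","items":{"type":"number"}}}},"force":{"type":"number"}},"required":["moves"]}

```bash
mkdir -p pics; ls
python3 - <<'E'
from workcell import bot, imaging
import cv2
o=bot.get_obs(); print(o, bot.pinch_z)
for n in("top","side"):
    im=imaging.camera(n); cv2.imwrite(f"pics/{n}0.png",im)
    print(n,imaging.calibration(n))
E
```

```text
pics
{'time': 0.0, 'q': array([ 7.06436881e+01,  5.01140826e+00,  1.00347937e+01,  9.50999791e+01,
       -1.57859314e-04,  8.99997755e+01]), 'qd': array([-0.0218786 , -0.04599218, -0.00484766, -0.06974356,  0.00871815,
        0.10287331]), 'joint_efforts': array([-5.17463450e-04, -5.20390999e+01,  4.64802575e+01,  1.65485730e-02,
       -4.02675278e-05,  7.07916158e-06]), 'ee_pos': array([0.18221747, 0.51869423, 0.23058316]), 'tcp_rot': array([-1.79923406e+02,  1.57559009e-04,  1.60643913e+02]), 'wrist_force': array([-0.84015321, -0.41542297, -0.32133845]), 'torque': array([-0.01102767,  0.07224312, -0.04213364]), 'opening': 0.08517028071768301} 0.0187
top {'fx': 426.12123534760804, 'fy': 426.12123534760804, 'cx': 256.8658437805887, 'cy': 192.59050723693966, 'D': array([0.00804305, 0.        , 0.        , 0.        , 0.        ]), 'camera_from_world': array([[-0.00832099, -0.99992449, -0.00904296, -0.00566923],
       [-0.98861073,  0.0095851 , -0.15018971,  0.53377626],
       [ 0.15026505,  0.00769024, -0.98861584,  0.92387088],
       [ 0.        ,  0.        ,  0.        ,  1.        ]])}
side {'fx': 352.28906528507383, 'fy': 352.28906528507383, 'cx': 248.5337901603222, 'cy': 192.8289567315021, 'D': array([-0.07209583,  0.        ,  0.        ,  0.        ,  0.        ]), 'camera_from_world': array([[-0.97953965, -0.20105353, -0.00891892,  0.49876572],
       [-0.11132824,  0.57824876, -0.80822917,  0.10090848],
       [ 0.16765468, -0.7906996 , -0.58880052,  0.70137094],
       [ 0.        ,  0.        ,  0.        ,  1.        ]])}
```

View pics/top0.png

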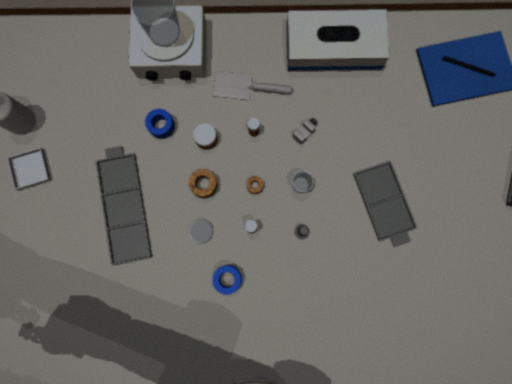

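View pics/side0.png

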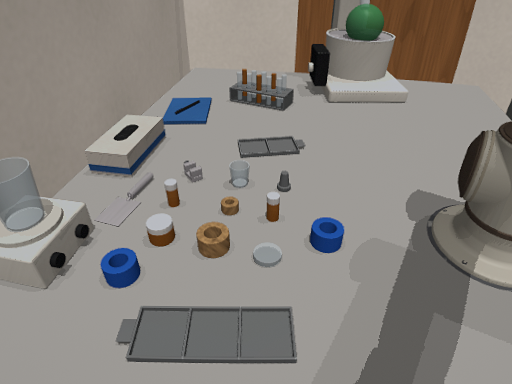

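Run:
```python
import cv2
t=cv2.imread("pics/top0.png"); s=cv2.imread("pics/side0.png")
def crop(im,x0,y0,w,h,k,name):
    c=cv2.resize(im[y0:y0+h,x0:x0+w],None,fx=k,fy=k,interpolation=cv2.INTER_CUBIC); c=cv2.convertScaleAbs(c,alpha=1.3,beta=10)
    for u in range(0,w,20): 
        cv2.putText(c,str(x0+u),(u*k,8),0,.3,(0,0,255)); cv2.line(c,(u*k,10),(u*k,14),(0,0,255))
    for v in range(0,h,20):
        cv2.putText(c,str(y0+v),(0,v*k+3),0,.3,(0,0,255))
    cv2.imwrite(f"pics/{name}.png",c)
crop(t,180,105,150,140,5,"t_mid") if 0 else crop(t,180,105,150,115,5,"t_mid")
crop(t,90,140,160,120,5,"t_left"); crop(t,340,150,90,100,6,"t_right")
crop(s,130,150,160,115,5,"s_mid"); crop(s,110,300,200,80,4,"s_t3"); crop(s,230,125,90,40,8,"s_t2")
```

```text
(no output)
```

View pics/t_mid.png

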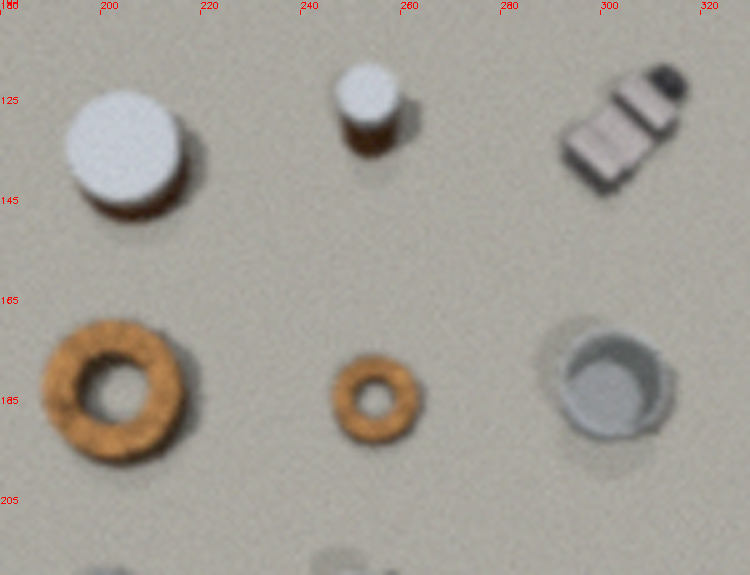

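View pics/s_mid.png

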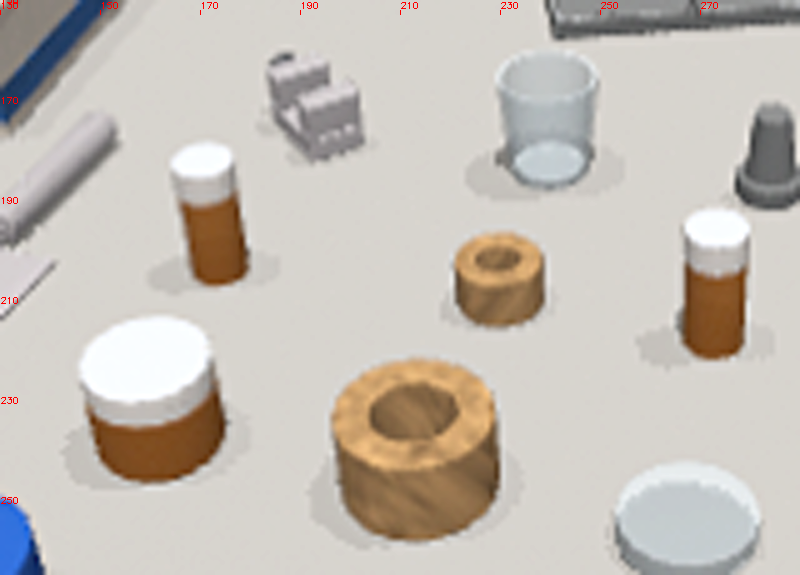

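View pics/t_left.png

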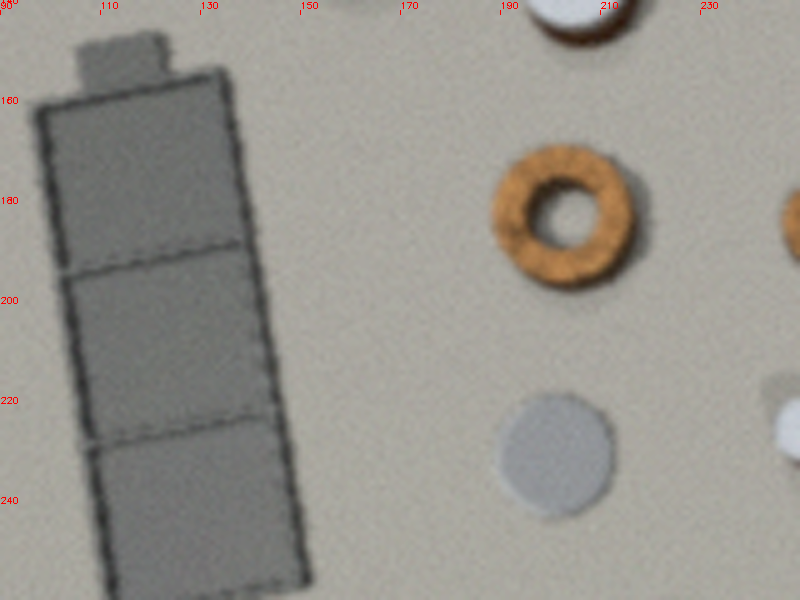

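View pics/t_right.png

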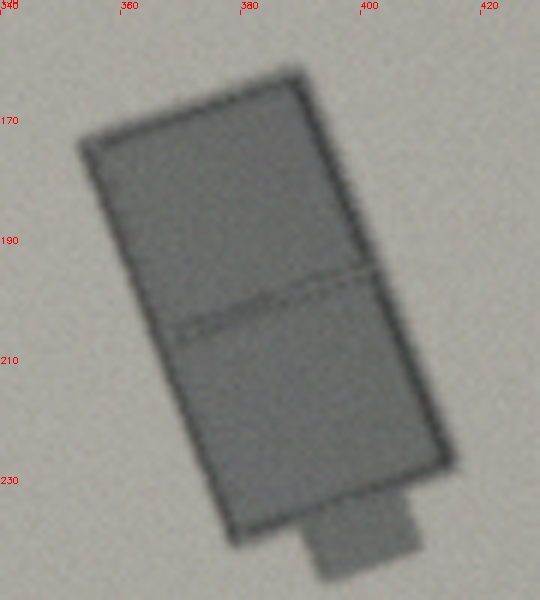

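View pics/s_t3.png

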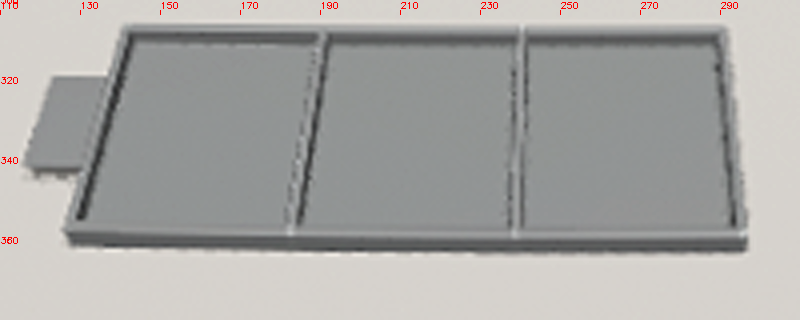

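View pics/s_t2.png

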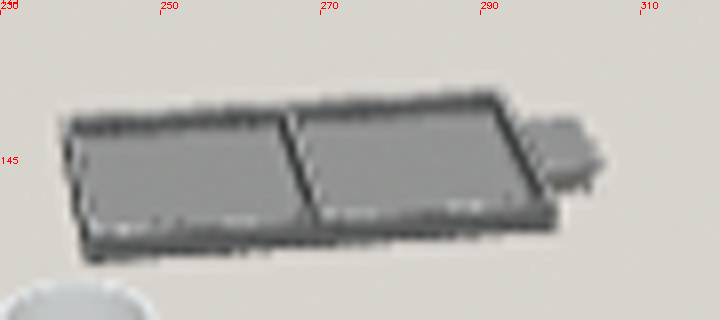

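```bash
cat > h.py <<'E'
import cv2, numpy as np
from scipy.optimize import least_squares
from workcell import imaging
C={n:imaging.calibration(n) for n in("top","side")}
def proj(n,P):
    c=C[n];T=c["camera_from_world"];K=np.array([[c["fx"],0,c["cx"]],[0,c["fy"],c["cy"]],[0,0,1.]])
    r,_=cv2.Rodrigues(T[:3,:3]); return cv2.projectPoints(np.atleast_2d(np.array(P,float)),r,T[:3,3],K,c["D"])[0].reshape(-1,2)
def crop(im,x0,y0,w,h,k,name):
    c=cv2.resize(im[y0:y0+h,x0:x0+w],None,fx=k,fy=k,interpolation=cv2.INTER_CUBIC); c=cv2.convertScaleAbs(c,alpha=1.3,beta=10)
    for u in range(0,w,10):
        cv2.putText(c,str(x0+u),(u*k,8),0,.3,(0,0,255)); cv2.line(c,(u*k,10),(u*k,14),(0,0,255))
    for v in range(0,h,10): cv2.putText(c,str(y0+v),(0,v*k+3),0,.3,(0,0,255))
    if name: cv2.imwrite(f"pics/{name}.png",c)
    return c
def pix(c,x0,y0,k): return (np.array(c,float)+.5)/k-.5+np.array([x0,y0])
def cyl(x,y,h,R,z0=0):
    a=np.linspace(0,2*np.pi,72); cs=np.c_[x+R*np.cos(a),y+R*np.sin(a)]
    return np.vstack([np.c_[cs,0*a+z0],np.c_[cs,0*a+z0+h]])
def bbox(n,P): q=proj(n,P); return np.r_[q.min(0),q.max(0)]
E
python3 - <<'E'
from h import *
t=cv2.imread("pics/top0.png"); s=cv2.imread("pics/side0.png")
a=crop(t,235,210,35,32,12,0);b=crop(t,288,112,35,32,12,0);c=crop(s,180,156,30,32,12,0)
cv2.imwrite("pics/two.png",np.hstack([a[:300],b[:300]]) if 0 else np.hstack([a[:,:],b])); cv2.imwrite("pics/cs.png",c)
E
```

```text
(no output)
```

View pics/two.png

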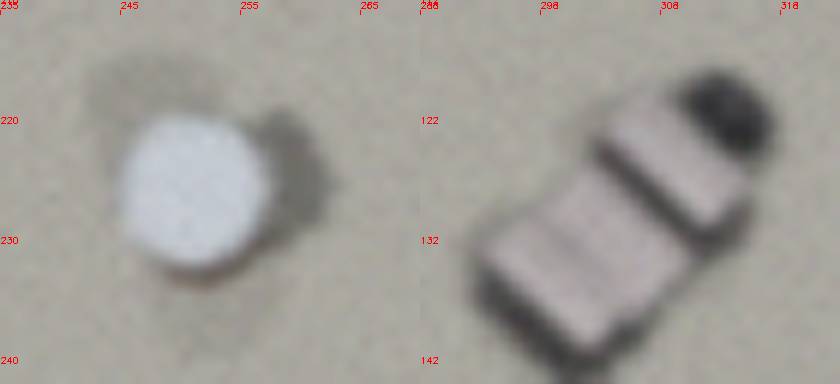

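View pics/cs.png

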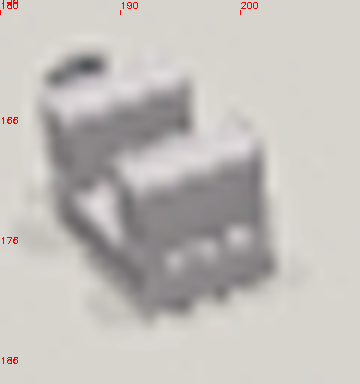

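```bash
cat > fit.py <<'E'
from h import *
def bb(b,o,k): return np.r_[pix(b[:2],*o,k),pix(b[2:],*o,k)]
M=((180,105),5); S=((130,150),5)
obj={'jar':(.027,bb([66,91,190,221],*M),bb([80,315,225,480],*S)),
'vial_a':(.014,bb([336,63,400,157],*M),bb([169,142,248,285],*S)),
'ring':(.032,bb([42,319,186,465],*M),bb([331,358,499,538],*S)),
'vial_b':(.014,bb([121,112,271,287],(235,210),12),bb([683,208,749,357],*S))}
for k,(R,bt,bs) in obj.items():
    f=lambda p: np.r_[bbox("top",cyl(*p,R))-bt,bbox("side",cyl(*p,R))-bs]
    r=least_squares(f,[.5,0,.05],loss='soft_l1'); print(k,r.x.round(4),r.fun.round(1))
def rigid(name,mod,top,side,p0):
    def w(p):
        c,s=np.cos(p[2]),np.sin(p[2]); m=np.array(mod)
        return np.c_[p[0]+c*m[:,0]-s*m[:,1],p[1]+s*m[:,0]+c*m[:,1],m[:,2]+p[3]]
    def f(p):
        P=w(p); r=[]
        for n,d in(("top",top),("side",side)):
            q=proj(n,P)
            for i,v in d.items(): r+=list(q[i]-v)
        return np.array(r)
    r=least_squares(f,p0,loss='soft_l1'); print(name,r.x.round(4),np.degrees(r.x[2]).round(1),r.fun.round(1)); return r.x
def cs(L): return [(L,.046,.012),(L,-.046,.012),(-L,-.046,.012),(-L,.046,.012)]
p=lambda c,o,k: pix(c,*o,k)
a=((90,140),5);b=((110,300),4)
rigid('tray3',cs(.125),{0:p((37,107),*a),1:p((228,70),*a),2:p((311,585),*a)},{0:p((66,232),*b),1:p((123,26),*b),2:p((727,27),*b),3:p((747,238),*b)},[.5,.25,.1,0])
a=((340,150),6);b=((230,125),8)
rigid('tray2',cs(.084),{1:p((235,544),*a),0:p((455,462),*a),2:p((82,140),*a),3:p((300,68),*a)},{1:p((557,213),*b),0:p((500,92),*b),2:p((85,242),*b),3:p((62,118),*b)},[.5,-.2,3.3,0])
a=((288,112),12);b=((180,156),12)
m=[(-.024,.015,.034),(-.024,-.015,.034),(.024,.015,.034),(.024,-.015,.034),(-.024,.015,0),(-.024,-.015,0)]
rigid('clamp',m,{0:p((60,245),*a),1:p((167,350),*a),2:p((225,88),*a),3:p((332,188),*a)},{0:p((133,190),*b),1:p((262,150),*b),2:p((47,100),*b),3:p((190,75),*b),4:p((150,318),*b),5:p((270,272),*b)},[.6,-.1,-.8,0])
E
python3 fit.py
```

```text
jar [0.6713 0.1097 0.0403] [-0.   0.2  0.2  1.2 -1.   0.1 -0.1 -0.4]
vial_a [ 0.6902 -0.0034  0.0589] [ 0.2  0.2 -0.2  0.6 -0.4 -0.  -0.3 -0.6]
ring [0.5584 0.1151 0.0363] [-0.2  0.5  0.6  1.1 -0.7  0.  -0.5 -0.1]
vial_b [0.4567 0.0035 0.0587] [-0.3  0.9  0.2  0.5 -1.  -0.1 -0.3 -0.4]
tray3 [ 0.5044  0.3019  0.1958 -0.009 ] 11.2 [-0.5  0.5 -0.6  0.2  0.2  0.8  0.3 -0.2  0.7 -0.2 -1.3  0.2 -1.  -0.1]
tray2 [ 0.5176 -0.3065  3.4566 -0.0052] 198.0 [-0.1  0.8  0.7  1.7 -0.3  0.1  0.  -0.2 -0.6 -0.2 -0.4  0.2 -0.6 -0.1
 -0.5  0.2]
clamp [ 0.6815 -0.1219 -0.8007 -0.0041] -45.9 [-0.3  0.9 -0.   1.   0.4  0.   0.6  0.5 -0.3  0.1 -0.2 -0.1 -1.  -0.8
 -2.3 -2.  -0.3  0.7  0.3  0.9]
```

```bash
cat > fit2.py <<'E'
import io,contextlib
with contextlib.redirect_stdout(io.StringIO()):
    from fit import *
H={'jar':.045,'vial_a':.062,'ring':.040,'vial_b':.062}
names=list(obj); T0={n:C[n]["camera_from_world"].copy() for n in C}
def setc(d):
    for i,n in enumerate(("top","side")):
        T=T0[n].copy(); r,_=cv2.Rodrigues(d[6*i+3:6*i+6]); T[:3,:3]=r@T[:3,:3]; T[:3,3]+=d[6*i:6*i+3]; C[n]["camera_from_world"]=T
a=((90,140),5);b=((110,300),4);a2=((340,150),6);b2=((230,125),8)
tr=[(cs(.125),{0:p((37,107),*a),1:p((228,70),*a),2:p((311,585),*a)},{0:p((66,232),*b),1:p((123,26),*b),2:p((727,27),*b),3:p((747,238),*b)}),
(cs(.084),{1:p((235,544),*a2),0:p((455,462),*a2),2:p((82,140),*a2),3:p((300,68),*a2)},{1:p((557,213),*b2),0:p((500,92),*b2),2:p((85,242),*b2),3:p((62,118),*b2)})]
a3=((288,112),12);b3=((180,156),12)
tr.append(([(-.024,.015,.034),(-.024,-.015,.034),(.024,.015,.034),(.024,-.015,.034),(-.024,.015,0),(-.024,-.015,0)],{0:p((60,245),*a3),1:p((167,350),*a3),2:p((225,88),*a3),3:p((332,188),*a3)},{0:p((133,190),*b3),1:p((262,150),*b3),3:p((190,75),*b3),4:p((150,318),*b3),5:p((270,272),*b3)}))
def f(v):
    setc(v[:12]); r=list(v[:12]/np.tile([.002]*3+[.003]*3,2))
    for i,k in enumerate(names):
        x,y=v[12+2*i:14+2*i]; R,bt,bs=obj[k]; P=cyl(x,y,H[k],R)
        r+=list((bbox("top",P)-bt)/.5)+list((bbox("side",P)-bs)/.5)
    for i,(m,t,s) in enumerate(tr):
        q=v[20+3*i:23+3*i]; c,sn=np.cos(q[2]),np.sin(q[2]); m=np.array(m)
        P=np.c_[q[0]+c*m[:,0]-sn*m[:,1],q[1]+sn*m[:,0]+c*m[:,1],m[:,2]]
        for n,d in(("top",t),("side",s)):
            pq=proj(n,P)
            for j,w in d.items(): r+=list((pq[j]-w)/.5)
    return np.array(r)
v0=np.r_[np.zeros(12),.67,.11,.69,0,.56,.115,.457,.004,.504,.302,.196,.518,-.3065,3.457,.68,-.122,-.8]
r=least_squares(f,v0,loss='soft_l1'); v=r.x
print("cam",v[:12].round(4))
for i,k in enumerate(names): print(k,v[12+2*i:14+2*i].round(4))
for i,k in enumerate(("tray3","tray2","clamp")): q=v[20+3*i:23+3*i]; print(k,q[:2].round(4),np.degrees(q[2]).round(1))
def loc(q,x): return (q[0]+x*np.cos(q[2]),q[1]+x*np.sin(q[2]))
for x in(.082,0,-.082,-.089): print("t3",x,np.round(loc(v[20:23],x),4))
for x in(.041,-.041): print("t2",x,np.round(loc(v[23:26],x),4))
print((r.fun[12:]*.5).round(1))
E
python3 fit2.py
```

```text
cam [-0.0001 -0.0009  0.0099 -0.0027  0.0022 -0.0006  0.0014  0.0032  0.0014
 -0.0015  0.0007 -0.0002]
jar [0.6723 0.1099]
vial_a [ 0.6917 -0.0044]
ring [0.559 0.115]
vial_b [0.4566 0.0026]
tray3 [0.504  0.3043] 11.2
tray2 [ 0.5174 -0.3079] 198.2
clamp [ 0.6825 -0.1229] -46.5
t3 0.082 [0.5844 0.3202]
t3 0 [0.504  0.3043]
t3 -0.082 [0.4235 0.2884]
t3 -0.089 [0.4166 0.287 ]
t2 0.041 [ 0.4785 -0.3207]
t2 -0.041 [ 0.5564 -0.2951]
[ 0.1 -0.3  0.4  1.  -1.  -0.1  0.2  1.1  0.5 -0.2 -0.   0.4 -0.2  0.1
  0.1  0.5  0.2 -0.1  0.9  0.6 -0.4  0.1 -0.1  1.4 -0.   0.   0.4 -0.2
 -0.3  0.   0.4  0.9 -1.1  0.  -1.4 -0.3 -0.8  0.  -0.3 -0.3  0.4 -0.8
 -0.1 -0.3  0.3 -0.1 -0.2 -0.1  0.4  0.8 -0.5 -0.4 -0.4 -0.6  0.1 -0.7
  0.3 -0.2  0.1 -0.5  0.1 -0.2 -0.3  0.2 -0.2  0.3  0.4 -0.4  0.5  0.
 -0.1 -0.1  0.1 -0.2 -1.9 -2.1 -0.1  0.6  0.6  0.9]
```

```bash
cat > go.py <<'E'
import sys,numpy as np
from workcell import bot
from scipy.spatial.transform import Rotation as Ro
# usage: go.py x y z yaw
o=bot.get_obs(); x,y,z,yaw=map(float,sys.argv[1:5])
R=Ro.from_euler('xyz',o["tcp_rot"],degrees=True); G=Ro.from_euler('xyz',[180,0,yaw],degrees=True)
rv=(R.inv()*G).as_rotvec(); d=np.array([x,y,z])-o["ee_pos"]
print("t",round(o["time"],2),"pos",o["ee_pos"].round(4),"rot",o["tcp_rot"].round(1),"open",round(o["opening"],4),"F",o["wrist_force"].round(1))
print("turn rad",rv.round(3),"shift cm: now-frame",(R.inv().apply(d)*100).round(2)," after-turn frame",(G.inv().apply(d)*100).round(2))
E
python3 go.py .559 .115 .15 191.2
```

```text
t 0.1 pos [0.1822 0.5187 0.2306] rot [-179.9   -0.   160.6] open 0.0854 F [-0.1 -0.   0.8]
turn rad [-0.001 -0.    -0.533] shift cm: now-frame [-48.93 -25.59   8.1 ]  after-turn frame [-29.12 -46.92   8.06]
```

Emit:
{"fn": "servo_tool", "kwargs": {
  "moves": [
    [[0,0,-0.107,0,0,0,8.5],[0,0,-0.107,0,0,0,8.5],[0,0,-0.107,0,0,0,8.5],[0,0,-0.107,0,0,0,8.5],[0,0,-0.105,0,0,0,8.5],[0,0,0,-1.8,-2.9,0.5,8.5],[0,0,0,-1.8,-2.9,0.5,8.5],[0,0,0,-1.8,-2.9,0.5,8.5],[0,0,0,-1.8,-2.9,0.5,8.5],[0,0,0,-1.8,-2.9,0.5,8.5],[0,0,0,-1.8,-2.9,0.5,8.5],[0,0,0,-1.8,-2.9,0.5,8.5]]
  ],
  "force": 30
}}

```text
time: 1.1
ee_pos: [0.351, 0.3447, 0.1895]
tcp_rot: [-179.7, -0.4, -166.6]
wrist_force: [0.7, 0.7, -0.8]
opening: 0.0848
```

```bash
python3 go.py .559 .115 .15 191.2
```

```text
t 1.1 pos [0.351  0.3447 0.1895] rot [-179.7   -0.4 -166.6] open 0.0848 F [ 0.7  0.7 -0.8]
turn rad [-0.006 -0.006  0.038] shift cm: now-frame [-14.94 -27.14   4.02]  after-turn frame [-15.94 -26.58   3.95]
```

Emit:
{"fn": "servo_tool", "kwargs": {
  "moves": [
    [[-0.006,-0.006,0.038,-1.7,-3.0,0.4,8.5],[0,0,0,-1.8,-3.0,0.4,8.5],[0,0,0,-1.8,-3.0,0.4,8.5],[0,0,0,-1.8,-3.0,0.4,8.5],[0,0,0,-1.8,-3.0,0.4,8.5],[0,0,0,-1.8,-3.0,0.4,8.5],[0,0,0,-1.8,-3.0,0.4,8.5],[0,0,0,-1.8,-3.0,0.4,8.5],[0,0,0,0,0,0,8.5],[0,0,0,0,0,0,8.5]]
  ]
}}

```text
time: 1.93
ee_pos: [0.5477, 0.1191, 0.1507]
tcp_rot: [-179.9, -0.3, -169.3]
wrist_force: [-0.1, -0.2, 0.5]
opening: 0.0848
```

```bash
python3 go.py .559 .115 .1 191.2
```

```text
t 1.93 pos [0.5477 0.1191 0.1507] rot [-179.9   -0.3 -169.3] open 0.0848 F [-0.1 -0.2  0.5]
turn rad [-0.002 -0.006 -0.008] shift cm: now-frame [-1.06 -0.61  5.06]  after-turn frame [-1.03 -0.62  5.07]
```

Emit:
{"fn": "servo_tool", "kwargs": {
  "moves": [
    [[-0.002,-0.006,-0.008,-0.5,-0.3,2.0,8.5],[0,0,0,-0.5,-0.3,2.0,8.5],[0,0,0,-0.1,0,1.0,8.5],[0,0,0,0,0,0,8.5],[0,0,0,0,0,0,8.5]]
  ]
}}

```text
time: 2.35
ee_pos: [0.5584, 0.1167, 0.099]
tcp_rot: [180.0, -0.0, -168.7]
wrist_force: [0.7, 0.3, 0.4]
opening: 0.0855
```

```bash
python3 go.py .559 .115 .009 191.2
python3 - <<'E'
from h import *
s=imaging.camera("side");t=imaging.camera("top"); 
cv2.imwrite("pics/hov.png",np.hstack([crop(s,150,130,130,130,3,0),crop(t,140,120,130,130,3,0)]))
E
```

```text
t 2.35 pos [0.5584 0.1167 0.099 ] rot [ 180.    -0.  -168.7] open 0.0855 F [0.7 0.3 0.4]
turn rad [ 0.001 -0.001  0.001] shift cm: now-frame [-0.03 -0.19  9.  ]  after-turn frame [-0.03 -0.18  9.  ]
```

View pics/hov.png

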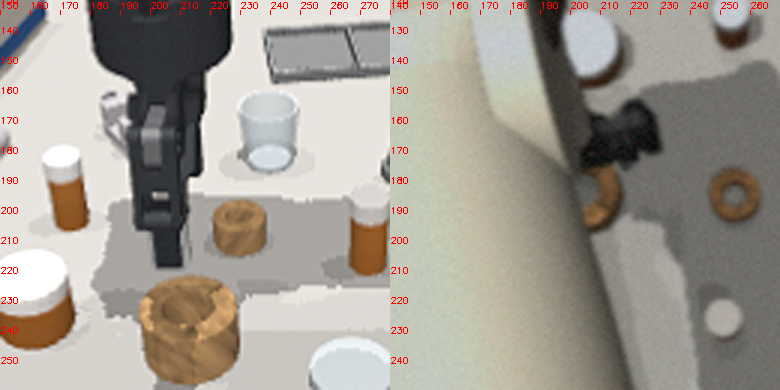

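Run:
```python
from h import *
import numpy as np
a=np.radians(11.2)
for s in(1,-1):
  for w in (.0425,.057): print(s,w,proj("side",[[.5584-s*w*np.sin(a),.1167+s*w*np.cos(a),.112]]))
```

```text
1 0.0425 [[205.92260696 216.61398252]]
1 0.057 [[205.0265732  222.16467041]]
-1 0.0425 [[210.57438958 187.93880316]]
-1 0.057 [[211.27808266 183.62136062]]
```

Emit:
{"fn": "servo_tool", "kwargs": {
  "moves": [
    [[0,0,0,0,-0.1,2.2,8.5],[0,0,0,0,-0.1,2.2,8.5],[0,0,0,0,0,2.2,8.5],[0,0,0,0,0,2.0,8.5],[0,0,0,0,0,0.2,8.5],[0,0,0,0,0,0,5],[0,0,0,0,0,0,5],[0,0,0,0,0,0,5],[0,0,0,0,0,0,5],[0,0,0,0,0,0,5],[0,0,0,0,0,0,5]]
  ]
}}

```text
time: 3.37
ee_pos: [0.5652, 0.1191, 0.0245]
tcp_rot: [179.9, 1.2, -168.5]
wrist_force: [0.3, 0.0, -0.6]
opening: 0.0635
```

```bash
python3 go.py .504 .304 .13 191.2
python3 - <<'E'
from h import *
s=imaging.camera("side");t=imaging.camera("top"); 
cv2.imwrite("pics/g1.png",np.hstack([crop(s,150,130,130,130,3,0),crop(t,140,120,130,130,3,0)]))
E
```

```text
t 3.37 pos [0.5652 0.1191 0.0245] rot [ 179.9    1.2 -168.5] open 0.0635 F [ 0.3  0.  -0.6]
turn rad [0.001 0.02  0.005] shift cm: now-frame [  2.1   19.34 -10.57]  after-turn frame [  2.41  19.32 -10.55]
```

View pics/g1.png

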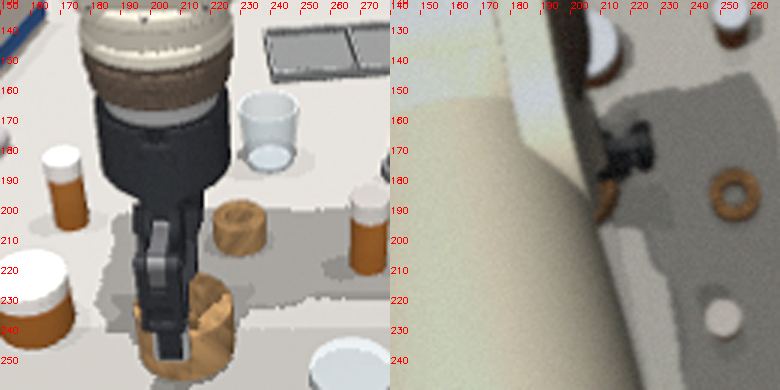

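```bash
python3 go.py .559 .115 .01 191.2
```

```text
t 3.47 pos [0.5651 0.1191 0.0243] rot [ 179.9    1.2 -168.5] open 0.0634 F [-0.4  0.1  0.2]
turn rad [0.001 0.02  0.005] shift cm: now-frame [ 0.71 -0.28  1.41]  after-turn frame [ 0.68 -0.28  1.43]
```

Emit:
{"fn": "servo_tool", "kwargs": {
  "moves": [
    [[0,0,0,0,0,0,8.5],[0,0,0,0,0,0,8.5],[0,0,0,0,0,0,8.5],[0,0,0,0,0,0,8.5],[0,0.02,0.005,0.3,0.2,0.4,8.5],[0,0,0,0.3,0.2,0.4,8.5],[0,0,0,0,0,0.2,8.5],[0,0,0,0,0,0,8.5]]
  ]
}}

```text
time: 4.13
ee_pos: [0.5577, 0.1221, 0.013]
tcp_rot: [179.9, -0.1, -168.9]
wrist_force: [0.4, 0.5, 0.5]
opening: 0.085
```

```bash
python3 go.py .559 .115 .01 191.2
```

```text
t 4.13 pos [0.5577 0.1221 0.013 ] rot [ 1.799e+02 -1.000e-01 -1.689e+02] open 0.085 F [0.4 0.5 0.5]
turn rad [ 0.001 -0.003 -0.001] shift cm: now-frame [ 0.01 -0.72  0.3 ]  after-turn frame [ 0.01 -0.72  0.3 ]
```

Emit:
{"fn": "servo_tool", "kwargs": {
  "moves": [
    [[0,0,0,0,-0.3,0.3,8.5],[0,0,0,0,0,0,8.5],[0,0,0,0,0,0,5],[0,0,0,0,0,0,5],[0,0,0,0,0,0,5],[0,0,0,0,0,0,5],[0,0,0,0,0,0,5],[0,0,0,0,0,0,5],[0,0,0,0,0,-0.5,5],[0,0,0,0,0,-1,5],[0,0,0,0,0,-1.5,5],[0,0,0,0,0,0,5]]
  ]
}}

```text
time: 5.13
ee_pos: [0.5578, 0.1186, 0.0416]
tcp_rot: [179.9, -0.2, -168.9]
wrist_force: [0.6, 0.6, 0.4]
opening: 0.0636
```

```bash
python3 go.py .504 .304 .11 191.2
python3 - <<'E'
from h import *
s=imaging.camera("side");
crop(s,150,130,130,130,5,"g2")
E
```

```text
t 5.13 pos [0.5578 0.1186 0.0416] rot [ 179.9   -0.2 -168.9] open 0.0636 F [0.6 0.6 0.4]
turn rad [ 0.001 -0.004 -0.001] shift cm: now-frame [ 1.72 19.24 -6.81]  after-turn frame [ 1.68 19.24 -6.84]
```

View pics/g2.png

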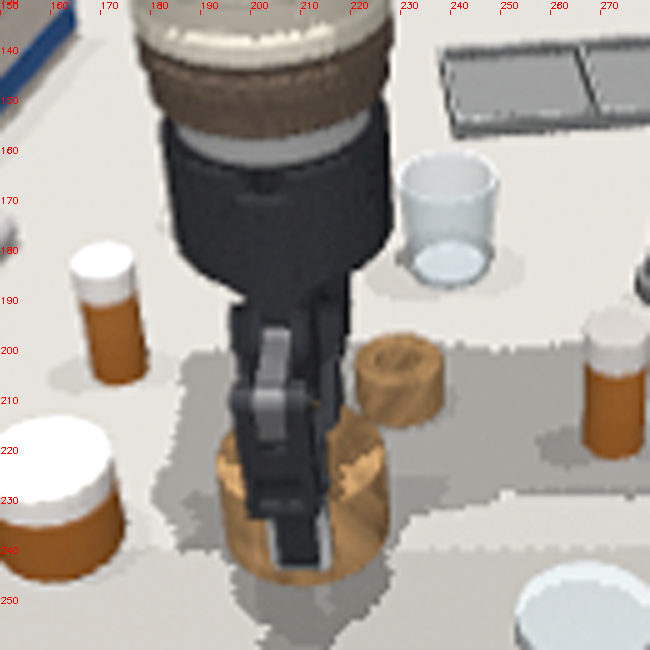

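Emit:
{"fn": "servo_tool", "kwargs": {
  "moves": [
    [[0,0,0,0,0,-2,5],[0,0,0,0.2,1.5,-2,5],[0,0,0,0.2,2.4,-2,5],[0,0,0,0.2,2.6,-0.5,5],[0,0,0,0.2,2.6,0,5],[0,0,0,0.2,2.6,0,5],[0,0,0,0.2,2.6,0,5],[0,0,0,0.2,2.6,0,5],[0,0,0,0.2,1.5,0,5],[0,0,0,0,0.5,0,5],[0,0,0,0,0,0,5],[0,0,0,0,0,0,5]]
  ]
}}

```text
time: 6.18
ee_pos: [0.5026, 0.3076, 0.1043]
tcp_rot: [180.0, -0.4, -169.0]
wrist_force: [0.6, -0.4, -1.2]
opening: 0.0641
```

```bash
python3 go.py .504 .304 .05 191.2
```

```text
t 6.18 pos [0.5026 0.3076 0.1043] rot [ 180.    -0.4 -169. ] open 0.0641 F [ 0.6 -0.4 -1.2]
turn rad [ 0.001 -0.008 -0.004] shift cm: now-frame [-0.11 -0.38  5.43]  after-turn frame [-0.07 -0.38  5.43]
```

Emit:
{"fn": "servo_tool", "kwargs": {
  "moves": [
    [[0,-0.008,-0.004,0,-0.4,1.2,5],[0,0,0,0,0,1.5,5],[0,0,0,0,0,1.5,5],[0,0,0,0,0,1,5],[0,0,0,0,0,0.3,5],[0,0,0,0,0,0,5]]
  ]
}}

```text
time: 6.68
ee_pos: [0.506, 0.2977, 0.0474]
tcp_rot: [-180.0, 0.1, -169.1]
wrist_force: [0.9, -0.2, 0.6]
opening: 0.0639
```

```bash
python3 go.py .504 .304 .0145 191.2
python3 - <<'E'
from h import *
s=imaging.camera("side");
crop(s,110,260,200,120,4,"p1")
E
```

```text
t 6.68 pos [0.506  0.2977 0.0474] rot [-1.800e+02  1.000e-01 -1.691e+02] open 0.0639 F [ 0.9 -0.2  0.6]
turn rad [-0.     0.002 -0.005] shift cm: now-frame [0.08 0.66 3.29]  after-turn frame [0.07 0.66 3.29]
```

View pics/p1.png

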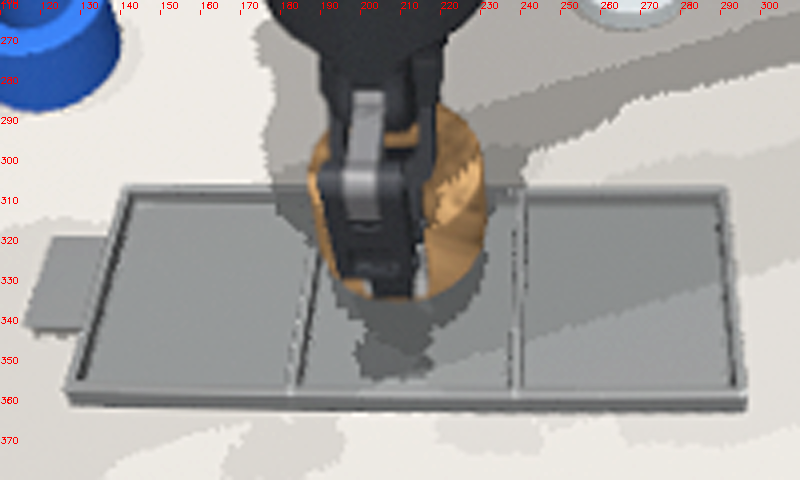

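Run:
```python
from h import *
for (x,y) in((.506,.2977),): print(bbox("side",cyl(x,y,.04,.032,.037)))
q=proj("side",[[.504,.304,.003],[.504+.082,.304+.0162,.003],[.504-.08,.304-.0159,.003]]);print(q)
```

```text
[186.59224549 282.2815216  231.9995719  334.95278523]
[[212.6553113  332.42977691]
 [159.6847613  331.78264119]
 [264.88033069 332.5465097 ]]
```

Emit:
{"fn": "servo_tool", "kwargs": {
  "moves": [
    [[0,0,0,0.1,0.6,0.4,5],[0,0,0,0,0,0.8,5],[0,0,0,0,0,0.8,5],[0,0,0,0,0,0.3,5],[0,0,0,0,0,0,5],[0,0,0,0,0,0,5]]
  ]
}}

```text
time: 7.23
ee_pos: [0.505, 0.3046, 0.0247]
tcp_rot: [179.9, 0.3, -169.1]
wrist_force: [-0.5, 0.7, 0.3]
opening: 0.0641
```

```bash
python3 go.py .504 .304 .0145 191.2
```

```text
t 7.23 pos [0.505  0.3046 0.0247] rot [ 179.9    0.3 -169.1] open 0.0641 F [-0.5  0.7  0.3]
turn rad [ 0.001  0.005 -0.005] shift cm: now-frame [ 0.11 -0.04  1.02]  after-turn frame [ 0.11 -0.04  1.02]
```

Emit:
{"fn": "servo_tool", "kwargs": {
  "moves": [
    [[0,0.005,-0.005,0.1,0,0.4,5],[0,0,0,0,0,0.4,5],[0,0,0,0,0,0.1,5],[0,0,0,0,0,0,5]]
  ]
}}

```text
time: 7.57
ee_pos: [0.5041, 0.3046, 0.0152]
tcp_rot: [179.9, -0.0, -168.8]
wrist_force: [0.7, -0.3, -0.9]
opening: 0.0638
```

Emit:
{"fn": "servo_tool", "kwargs": {
  "moves": [
    [[0,0,0,0,0,0.1,5],[0,0,0,0,0,0.1,5],[0,0,0,0,0,0,5]]
  ]
}}

```text
time: 7.82
ee_pos: [0.5042, 0.3046, 0.0132]
tcp_rot: [179.9, -0.0, -168.8]
wrist_force: [-0.1, 0.3, -0.4]
opening: 0.0641
```

Emit:
{"fn": "servo_tool", "kwargs": {
  "moves": [
    [[0,0,0,0,0,0.1,5],[0,0,0,0,0,0,5],[0,0,0,0,0,0,5]]
  ]
}}

```text
time: 8.07
ee_pos: [0.5046, 0.3047, 0.0127]
tcp_rot: [179.9, 0.1, -168.8]
wrist_force: [-0.5, -0.7, -1.0]
opening: 0.0639
```

Emit:
{"fn": "servo_tool", "kwargs": {
  "moves": [
    [[0,0,0,0,0,0.1,5],[0,0,0,0,0,0,5],[0,0,0,0,0,0,5]]
  ]
}}

```text
time: 8.32
ee_pos: [0.5049, 0.3049, 0.0127]
tcp_rot: [179.9, 0.1, -168.8]
wrist_force: [0.2, -0.3, -0.5]
opening: 0.0637
```

Run:
```python
from h import *
s=imaging.camera("side");
crop(s,160,260,120,110,5,"p2")
print(bbox("side",cyl(.5043,.3046,.04,.032,.003)))
```

```text
[188.84619619 300.05017054 232.84900835 351.81246972]
```

View pics/p2.png

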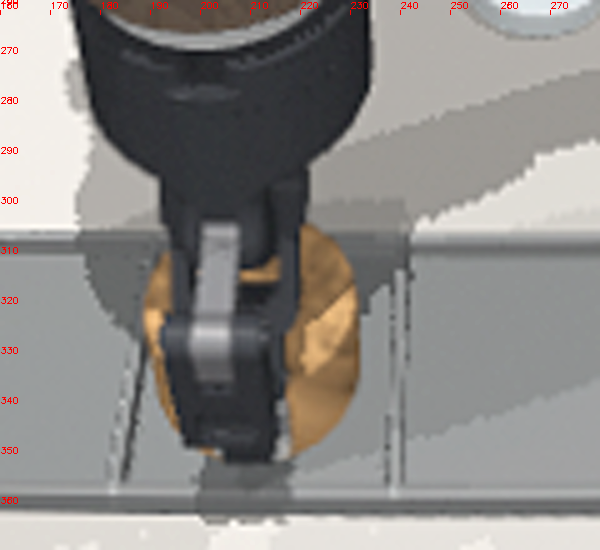

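Emit:
{"fn": "servo_tool", "kwargs": {
  "moves": [
    [[0,0,0,0,0,0,7],[0,0,0,0,0,0,8],[0,0,0,0,0,0,8.5],[0,0,0,0,0,0,8.5],[0,0,0,0,0,-1,8.5],[0,0,0,0,0,-2,8.5],[0,0,0,0,0,-3,8.5],[0,0,0,0,0,-2.5,8.5],[0,0,0,0,0,-1,8.5],[0,0,0,0,0,0,8.5]]
  ]
}}

```text
time: 9.2
ee_pos: [0.5034, 0.304, 0.1121]
tcp_rot: [180.0, -0.1, -168.8]
wrist_force: [0.3, -0.6, -0.3]
opening: 0.085
```

```bash
python3 go.py .4566 .003 .11 191.2
python3 - <<'E'
from h import *
s=imaging.camera("side");
crop(s,110,220,200,150,4,"p3")
E
```

```text
t 9.2 pos [0.5034 0.304  0.1121] rot [ 1.800e+02 -1.000e-01 -1.688e+02] open 0.085 F [ 0.3 -0.6 -0.3]
turn rad [ 0.001 -0.001  0.   ] shift cm: now-frame [ 10.45 -28.61   0.2 ]  after-turn frame [ 10.44 -28.61   0.21]
```

View pics/p3.png

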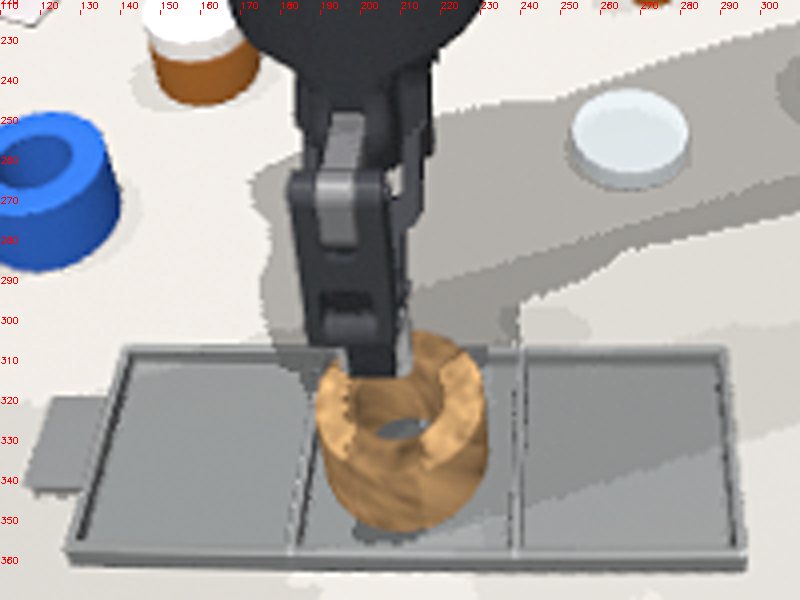

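Emit:
{"fn": "servo_tool", "kwargs": {
  "moves": [
    [[0,0,0,0.6,-1.6,0,8.5],[0,0,0,1.0,-2.9,0,8.5],[0,0,0,1.1,-3.0,0,8.5],[0,0,0,1.1,-3.0,0,8.5],[0,0,0,1.1,-3.0,0,8.5],[0,0,0,1.1,-3.0,0,8.5],[0,0,0,1.1,-3.0,0,8.5],[0,0,0,1.1,-3.0,0,8.5],[0,0,0,1.0,-2.8,0,8.5],[0,0,0,0.6,-1.5,0,8.5],[0,0,0,0,0,0,8.5],[0,0,0,0,0,0,8.5]]
  ]
}}

```text
time: 10.25
ee_pos: [0.4501, 0.01, 0.092]
tcp_rot: [180.0, -1.2, -168.6]
wrist_force: [-0.5, -0.3, 0.2]
opening: 0.085
```

```bash
python3 go.py .4566 .003 .08 191.2
```

```text
t 10.25 pos [0.4501 0.01   0.092 ] rot [ 180.    -1.2 -168.6] open 0.085 F [-0.5 -0.3  0.2]
turn rad [ 0.    -0.022  0.003] shift cm: now-frame [-0.53 -0.81  1.19]  after-turn frame [-0.5  -0.81  1.2 ]
```

Emit:
{"fn": "servo_tool", "kwargs": {
  "moves": [
    [[0,-0.022,0.003,-0.5,-0.8,0,8.5],[0,0,0,0,0,0,8.5],[0,0,0,0,0,0,8.5]]
  ]
}}

```text
time: 10.5
ee_pos: [0.4568, 0.0041, 0.0897]
tcp_rot: [179.9, 0.0, -168.7]
wrist_force: [0.2, 0.7, -0.2]
opening: 0.0847
```

```bash
python3 go.py .4566 .003 .004 191.2
python3 - <<'E'
from h import *
s=imaging.camera("side");t=imaging.camera("top"); 
cv2.imwrite("pics/h2.png",np.hstack([crop(s,210,120,130,130,3,0),crop(t,185,170,130,130,3,0)]))
E
```

```text
t 10.5 pos [0.4568 0.0041 0.0897] rot [ 179.9    0.  -168.7] open 0.0847 F [ 0.2  0.7 -0.2]
turn rad [0.001 0.    0.001] shift cm: now-frame [ 0.05 -0.11  8.57]  after-turn frame [ 0.04 -0.1   8.57]
```

View pics/h2.png

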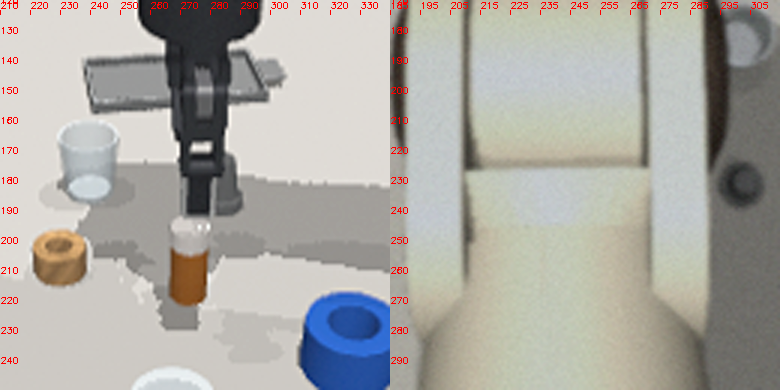

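Emit:
{"fn": "servo_tool", "kwargs": {
  "moves": [
    [[0,0,0,0,-0.1,1,8.5],[0,0,0,0,0,1.5,8.5],[0,0,0,0,0,1.5,8.5],[0,0,0,0,0,1,8.5],[0,0,0,0,0,0.5,8.5],[0,0,0,0,0,0,8.5],[0,0,0,0,0,0,8.5]]
  ]
}}

```text
time: 11.18
ee_pos: [0.4575, 0.0056, 0.0304]
tcp_rot: [179.9, 0.0, -168.5]
wrist_force: [-0.7, 0.9, 0.3]
opening: 0.0849
```

```bash
python3 go.py .4566 .003 .005 191.2
```

```text
t 11.18 pos [0.4575 0.0056 0.0304] rot [ 179.9    0.  -168.5] open 0.0849 F [-0.7  0.9  0.3]
turn rad [0.001 0.    0.006] shift cm: now-frame [ 0.14 -0.24  2.54]  after-turn frame [ 0.13 -0.24  2.54]
```

Emit:
{"fn": "servo_tool", "kwargs": {
  "moves": [
    [[0,0,0.005,0.1,-0.2,0.8,8.5],[0,0,0,0,0,1,8.5],[0,0,0,0,0,0.5,8.5],[0,0,0,0,0,0,8.5],[0,0,0,0,0,0,8.5]]
  ]
}}

```text
time: 11.6
ee_pos: [0.4578, 0.0032, 0.0064]
tcp_rot: [179.9, 0.1, -168.8]
wrist_force: [-0.8, 0.2, -0.0]
opening: 0.0852
```

```bash
python3 go.py .4566 .003 .005 191.2;  python3 - <<'E'
from h import *
s=imaging.camera("side")
crop(s,210,140,120,100,6,"h3")
E
```

```text
t 11.6 pos [0.4578 0.0032 0.0064] rot [ 1.799e+02  1.000e-01 -1.688e+02] open 0.0852 F [-0.8  0.2 -0. ]
turn rad [0.001 0.002 0.001] shift cm: now-frame [ 0.12 -0.    0.14]  after-turn frame [ 0.12 -0.    0.14]
```

View pics/h3.png

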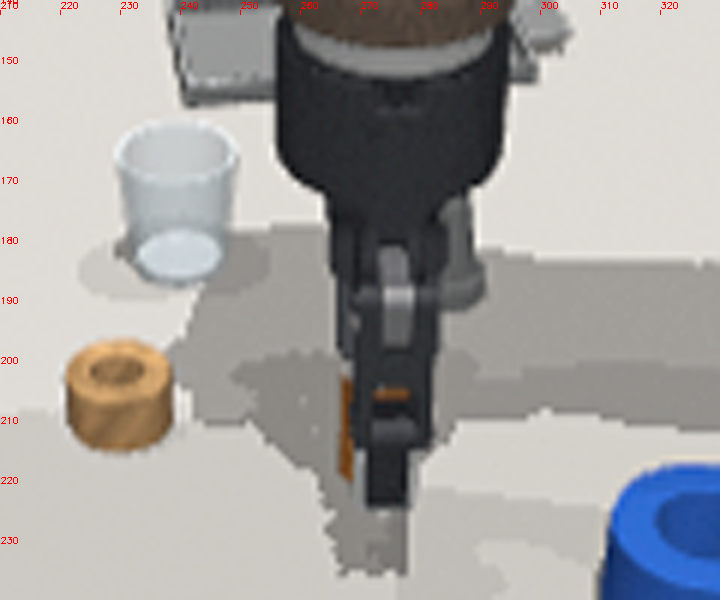

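Emit:
{"fn": "servo_tool", "kwargs": {
  "moves": [
    [[0,0,0,0.1,0,0.1,8.5],[0,0,0,0,0,0,2],[0,0,0,0,0,0,2],[0,0,0,0,0,0,2],[0,0,0,0,0,0,2],[0,0,0,0,0,0,2],[0,0,0,0,0,0,2],[0,0,0,0,0,0,2],[0,0,0,0,0,0,2],[0,0,0,0,0,0,2]]
  ]
}}

```text
time: 12.48
ee_pos: [0.4576, 0.003, 0.0068]
tcp_rot: [180.0, 0.3, -168.8]
wrist_force: [-0.0, 1.2, -1.6]
opening: 0.0267
```

```bash
python3 go.py .4566 .003 .005 191.2;  python3 - <<'E'
from h import *
s=imaging.camera("side")
crop(s,210,140,120,100,6,"h4")
E
```

```text
t 12.48 pos [0.4576 0.003  0.0068] rot [ 180.     0.3 -168.8] open 0.0267 F [-0.   1.2 -1.6]
turn rad [0.001 0.005 0.   ] shift cm: now-frame [0.1  0.01 0.18]  after-turn frame [0.1  0.01 0.18]
```

View pics/h4.png

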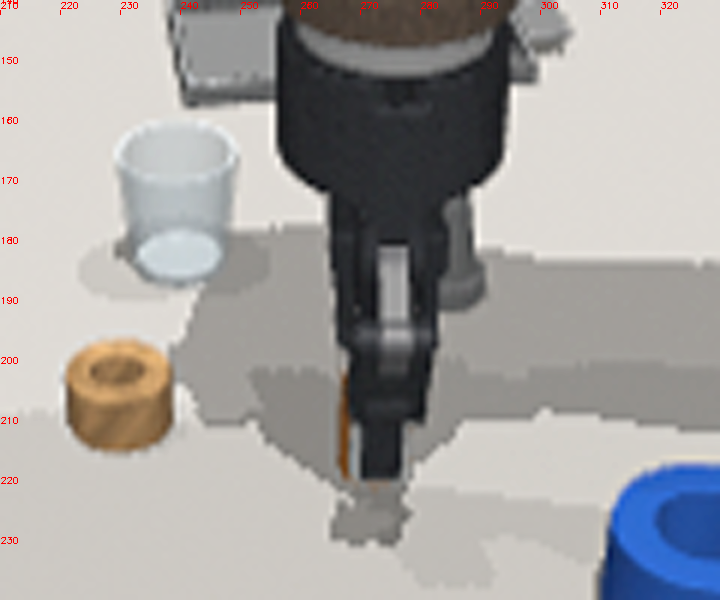

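Emit:
{"fn": "servo_tool", "kwargs": {
  "moves": [
    [[0,0,0,0,0,-0.5,2],[0,0,0,0,0,-1.5,2],[0,0,0,0,0,-2.5,2],[0,0,0,0,0,-2.5,2],[0,0,0,0,0,-2.5,2],[0,0,0,0,0,-1,2],[0,0,0,0,0,0,2]]
  ]
}}

```text
time: 13.12
ee_pos: [0.4553, 0.0029, 0.116]
tcp_rot: [179.9, 0.0, -168.8]
wrist_force: [0.5, -0.3, -0.4]
opening: 0.0259
```

```bash
python3 go.py .5844 .3202 .12 191.2;  python3 - <<'E'
from h import *
s=imaging.camera("side")
crop(s,210,100,120,100,6,"h5")
E
```

```text
t 13.12 pos [0.4553 0.0029 0.116 ] rot [ 179.9    0.  -168.8] open 0.0259 F [ 0.5 -0.3 -0.4]
turn rad [0.001 0.001 0.   ] shift cm: now-frame [-18.84  28.61  -0.35]  after-turn frame [-18.82  28.62  -0.4 ]
```

View pics/h5.png

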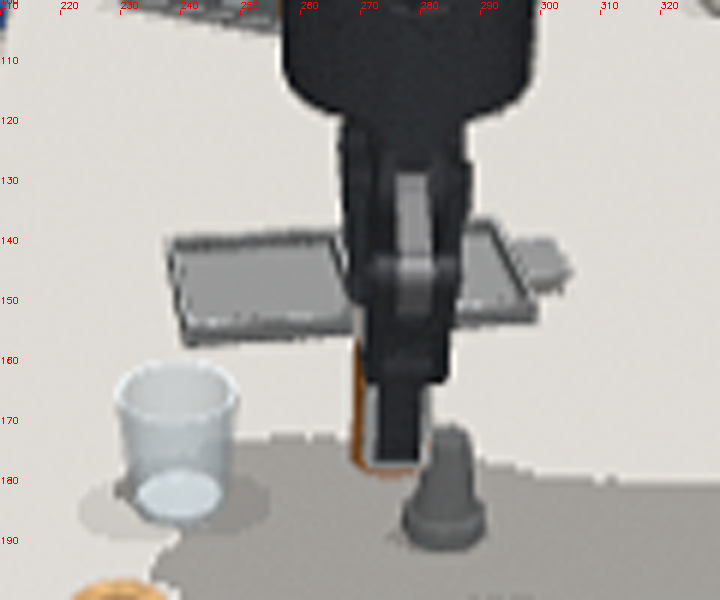

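Emit:
{"fn": "servo_tool", "kwargs": {
  "moves": [
    [[0,0,0,-0.9,1.3,-0.1,2],[0,0,0,-1.6,2.4,-0.1,2],[0,0,0,-1.8,2.8,-0.1,2],[0,0,0,-1.8,2.8,-0.1,2],[0,0,0,-1.8,2.8,-0.1,2],[0,0,0,-1.8,2.8,-0.1,2],[0,0,0,-1.8,2.8,-0.1,2],[0,0,0,-1.8,2.8,-0.1,2],[0,0,0,-1.8,2.8,-0.1,2],[0,0,0,-1.6,2.3,0,2],[0,0,0,-0.9,1.2,0,2],[0,0,0,0,0,0,2]]
  ]
}}

```text
time: 14.17
ee_pos: [0.5747, 0.3118, 0.1002]
tcp_rot: [-179.8, -1.2, -169.0]
wrist_force: [-0.5, -0.5, -0.4]
opening: 0.0263
```

Emit:
{"fn": "servo_tool", "kwargs": {
  "moves": [
    [[0,0,0,0,0,0,2],[0,0,0,0,0,0,2]]
  ]
}}

```text
time: 14.33
ee_pos: [0.5733, 0.3117, 0.096]
tcp_rot: [-179.7, -1.5, -168.9]
wrist_force: [0.1, -0.4, -0.3]
opening: 0.0262
```

```bash
python3 go.py .582 .3202 .06 191.2
```

```text
t 14.33 pos [0.5733 0.3117 0.096 ] rot [-179.7   -1.5 -168.9] open 0.0262 F [ 0.1 -0.4 -0.3]
turn rad [-0.005 -0.026 -0.002] shift cm: now-frame [-1.11  0.69  3.57]  after-turn frame [-1.02  0.67  3.6 ]
```

Emit:
{"fn": "servo_tool", "kwargs": {
  "moves": [
    [[-0.005,-0.026,-0.002,-0.6,0.4,0,2],[0,0,0,-0.4,0.3,0,2],[0,0,0,0,0,0,2],[0,0,0,0,0,0,2]]
  ]
}}

```text
time: 14.67
ee_pos: [0.5804, 0.3167, 0.094]
tcp_rot: [-179.9, -0.2, -169.0]
wrist_force: [0.0, -0.1, -1.2]
opening: 0.0262
```

```bash
python3 go.py .582 .3202 .03 191.2
```

```text
t 14.67 pos [0.5804 0.3167 0.094 ] rot [-179.9   -0.2 -169. ] open 0.0262 F [ 0.  -0.1 -1.2]
turn rad [-0.001 -0.004 -0.003] shift cm: now-frame [-0.25  0.32  6.4 ]  after-turn frame [-0.22  0.31  6.4 ]
```

Emit:
{"fn": "servo_tool", "kwargs": {
  "moves": [
    [[0,-0.004,-0.003,-0.2,0.3,1,2],[0,0,0,0,0,1.5,2],[0,0,0,0,0,1.5,2],[0,0,0,0,0,1.5,2],[0,0,0,0,0,0.5,2],[0,0,0,0,0,0,2],[0,0,0,0,0,0,2]]
  ]
}}

```text
time: 15.25
ee_pos: [0.5821, 0.3181, 0.0304]
tcp_rot: [-179.9, 0.0, -168.9]
wrist_force: [-0.4, -0.2, 0.3]
opening: 0.0262
```

```bash
python3 go.py .582 .3202 .0098 191.2
python3 - <<'E'
from h import *
s=imaging.camera("side");
crop(s,110,250,200,125,4,"p4")
E
```

```text
t 15.25 pos [0.5821 0.3181 0.0304] rot [-179.9    0.  -168.9] open 0.0262 F [-0.4 -0.2  0.3]
turn rad [-0.002  0.    -0.002] shift cm: now-frame [-0.04  0.21  2.06]  after-turn frame [-0.04  0.21  2.06]
```

View pics/p4.png

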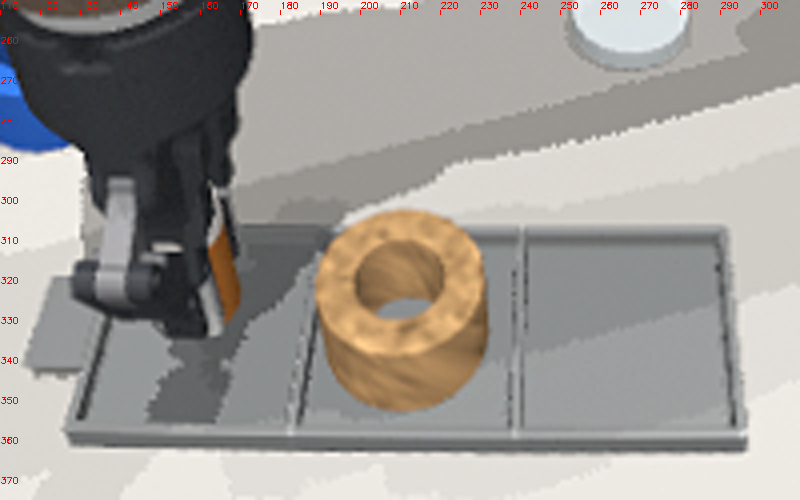

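Emit:
{"fn": "servo_tool", "kwargs": {
  "moves": [
    [[0,0,0,0,0.2,0.5,2],[0,0,0,0,0,0.7,2],[0,0,0,0,0,0.5,2],[0,0,0,0,0,0.1,2],[0,0,0,0,0,0,2]]
  ]
}}

```text
time: 15.72
ee_pos: [0.5831, 0.3211, 0.0136]
tcp_rot: [-180.0, 0.2, -168.9]
wrist_force: [0.3, 1.1, 0.0]
opening: 0.0261
```

Emit:
{"fn": "servo_tool", "kwargs": {
  "moves": [
    [[0,0,0,0,0,0.1,2],[0,0,0,0,0,0,2]]
  ]
}}

```text
time: 15.88
ee_pos: [0.5831, 0.3211, 0.0125]
tcp_rot: [-180.0, 0.3, -168.9]
wrist_force: [0.6, -0.7, -0.8]
opening: 0.0264
```

Emit:
{"fn": "servo_tool", "kwargs": {
  "moves": [
    [[0,0,0,0,0,0.1,2],[0,0,0,0,0,0,2]]
  ]
}}

```text
time: 16.05
ee_pos: [0.5832, 0.3212, 0.0118]
tcp_rot: [-180.0, 0.3, -168.9]
wrist_force: [0.2, -0.4, -0.8]
opening: 0.0261
```

Emit:
{"fn": "servo_tool", "kwargs": {
  "moves": [
    [[0,0,0,0,0,0.1,2],[0,0,0,0,0,0,2]]
  ]
}}

```text
time: 16.22
ee_pos: [0.5834, 0.3212, 0.011]
tcp_rot: [180.0, 0.3, -168.9]
wrist_force: [-0.1, -0.1, -1.4]
opening: 0.0262
```

Emit:
{"fn": "servo_tool", "kwargs": {
  "moves": [
    [[0,0,0,0,0,0.1,2],[0,0,0,0,0,0,2]]
  ]
}}

```text
time: 16.38
ee_pos: [0.5835, 0.3213, 0.0101]
tcp_rot: [180.0, 0.3, -168.9]
wrist_force: [0.2, 0.3, -0.6]
opening: 0.0262
```

Emit:
{"fn": "servo_tool", "kwargs": {
  "moves": [
    [[0,0,0,0,0,0.1,2],[0,0,0,0,0,0,2]]
  ]
}}

```text
time: 16.55
ee_pos: [0.5838, 0.3214, 0.01]
tcp_rot: [180.0, 0.4, -168.9]
wrist_force: [0.5, -0.9, -0.1]
opening: 0.0265
```

Emit:
{"fn": "servo_tool", "kwargs": {
  "moves": [
    [[0,0,0,0,0,0,3.5],[0,0,0,0,0,0,4.5],[0,0,0,0,0,0,4.8],[0,0,0,0,0,0,4.8],[0,0,0,0,0,-0.6,4.8],[0,0,0,0,0,-1.2,4.8],[0,0,0,0,0,-2.5,4.8],[0,0,0,0,0,-3,6],[0,0,0,0,0,-3,8.5],[0,0,0,0,0,-1.5,8.5],[0,0,0,0,0,0,8.5]]
  ]
}}

```text
time: 17.47
ee_pos: [0.5817, 0.3205, 0.1363]
tcp_rot: [-180.0, 0.3, -168.9]
wrist_force: [0.7, -0.1, 0.1]
opening: 0.0852
```

```bash
python3 go.py .6825 -.1229 .13 134
python3 - <<'E'
from h import *
s=imaging.camera("side");
crop(s,110,220,200,150,4,"p5")
E
```

```text
t 17.47 pos [0.5817 0.3205 0.1363] rot [-180.     0.3 -168.9] open 0.0852 F [ 0.7 -0.1  0.1]
turn rad [0.002 0.004 0.996] shift cm: now-frame [ -1.38 -45.45   0.64]  after-turn frame [-38.89 -23.55   0.63]
```

View pics/p5.png

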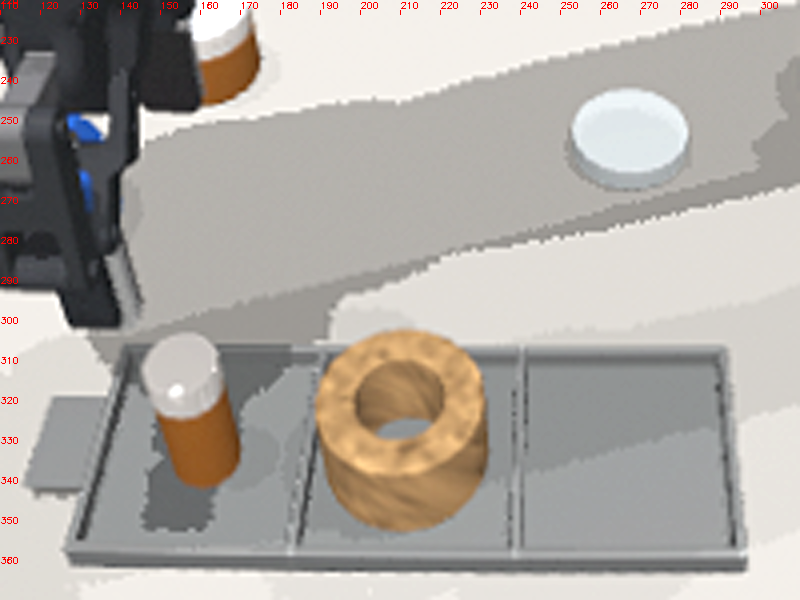

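Emit:
{"fn": "servo_tool", "kwargs": {
  "moves": [
    [[0,0,0.08,0,0,0,8.5],[0,0,0.12,0,0,0,8.5],[0,0,0.12,0,0,0,8.5],[0,0,0.12,0,0,0,8.5],[0,0,0.12,0,0,0,8.5],[0,0,0.12,0,0,0,8.5],[0,0,0.12,0,0,0,8.5],[0,0,0.1,0,0,0,8.5],[0,0,0.04,0,0,0,8.5],[0,0,0,0,0,0,8.5]]
  ]
}}

```text
time: 18.35
ee_pos: [0.5781, 0.3185, 0.123]
tcp_rot: [-179.4, -0.1, 134.8]
wrist_force: [-0.9, -0.4, -0.4]
opening: 0.085
```

```bash
python3 go.py .6825 -.1229 .13 133.5
```

```text
t 18.35 pos [0.5781 0.3185 0.123 ] rot [-1.794e+02 -1.000e-01  1.348e+02] open 0.085 F [-0.9 -0.4 -0.4]
turn rad [-0.01  -0.001  0.022] shift cm: now-frame [-38.7  -23.67  -0.51]  after-turn frame [-39.2  -22.81  -0.7 ]
```

Emit:
{"fn": "servo_tool", "kwargs": {
  "moves": [
    [[-0.01,0,0.02,-1.6,-1,-0.2,8.5],[0,0,0,-2.8,-1.65,-0.2,8.5],[0,0,0,-3,-1.75,-0.2,8.5],[0,0,0,-3,-1.75,-0.2,8.5],[0,0,0,-3,-1.75,-0.2,8.5],[0,0,0,-3,-1.75,-0.2,8.5],[0,0,0,-3,-1.75,-0.2,8.5],[0,0,0,-3,-1.75,-0.2,8.5],[0,0,0,-3,-1.75,-0.2,8.5],[0,0,0,-3,-1.75,-0.2,8.5],[0,0,0,-3,-1.75,-0.1,8.5],[0,0,0,-2,-1.2,-0.1,8.5]]
  ]
}}

```text
time: 19.35
ee_pos: [0.669, -0.0691, 0.1314]
tcp_rot: [-179.3, -0.6, 135.5]
wrist_force: [1.1, 0.9, 0.3]
opening: 0.085
```

```bash
python3 go.py .6825 -.1229 .11 133.5
```

```text
t 19.35 pos [ 0.669  -0.0691  0.1314] rot [-179.3   -0.6  135.5] open 0.085 F [1.1 0.9 0.3]
turn rad [-0.012 -0.01   0.035] shift cm: now-frame [-4.75 -2.87  2.13]  after-turn frame [-4.83 -2.73  2.14]
```

Emit:
{"fn": "servo_tool", "kwargs": {
  "moves": [
    [[-0.012,-0.01,0.03,-2.0,-1.1,0.5,8.5],[0,0,0,-1.4,-0.8,0.5,8.5],[0,0,0,-0.6,-0.4,0.3,8.5],[0,0,0,0,0,0,8.5],[0,0,0,0,0,0,8.5],[0,0,0,0,0,0,8.5]]
  ]
}}

```text
time: 19.85
ee_pos: [0.6796, -0.1211, 0.1123]
tcp_rot: [-179.8, -0.3, 133.8]
wrist_force: [0.3, -0.0, -0.4]
opening: 0.0846
```

```bash
python3 go.py .6825 -.1229 .08 133.5
python3 - <<'E'
from h import *
s=imaging.camera("side");t=imaging.camera("top"); 
cv2.imwrite("pics/h6.png",np.hstack([crop(s,140,100,130,130,3,0),crop(t,250,70,130,130,3,0)]))
E
```

```text
t 19.85 pos [ 0.6796 -0.1211  0.1123] rot [-179.8   -0.3  133.8] open 0.0846 F [ 0.3 -0.  -0.4]
turn rad [-0.004 -0.005  0.006] shift cm: now-frame [-0.35  0.1   3.23]  after-turn frame [-0.33  0.09  3.23]
```

View pics/h6.png

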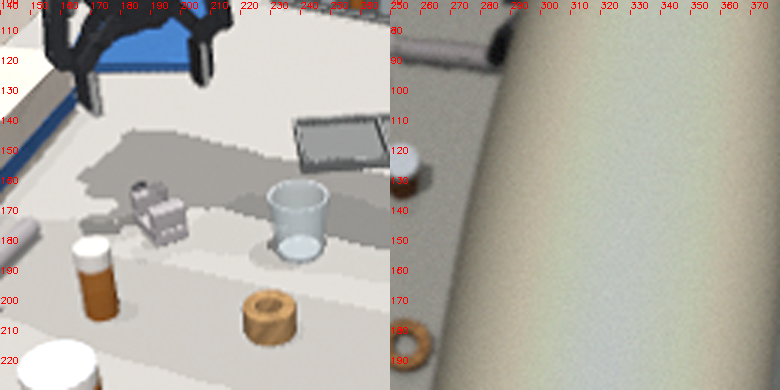

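Emit:
{"fn": "servo_tool", "kwargs": {
  "moves": [
    [[-0.004,-0.005,0.006,-0.3,0.1,1,8.5],[0,0,0,0,0,1.5,8.5],[0,0,0,0,0,1.5,8.5],[0,0,0,0,0,1.5,8.5],[0,0,0,0,0,1,8.5],[0,0,0,0,0,0.5,8.5],[0,0,0,0,0,0,8.5],[0,0,0,0,0,0,8.5]]
  ]
}}

```text
time: 20.62
ee_pos: [0.6847, -0.1145, 0.045]
tcp_rot: [179.7, 0.3, 134.1]
wrist_force: [0.3, 0.0, 0.1]
opening: 0.0848
```

```bash
python3 go.py .6825 -.1229 .004 133.5
python3 - <<'E'
from h import *
s=imaging.camera("side");t=imaging.camera("top"); 
crop(s,140,110,100,90,6,"h7")
a=np.radians(133.5)
for u in(1,-1): print(proj("side",[[.6825+u*.05*np.sin(a),-.1229-u*.05*np.cos(a),.05]]))
E
```

```text
t 20.62 pos [ 0.6847 -0.1145  0.045 ] rot [179.7   0.3 134.1] open 0.0848 F [0.3 0.  0.1]
turn rad [0.005 0.006 0.011] shift cm: now-frame [-0.43 -0.77  4.1 ]  after-turn frame [-0.46 -0.74  4.1 ]
[[172.05527666 164.06625618]]
[[208.47542086 153.02112162]]
```

View pics/h7.png

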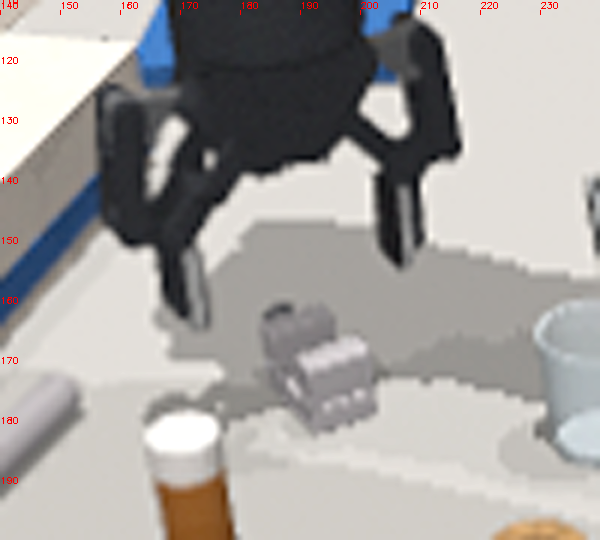

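Emit:
{"fn": "servo_tool", "kwargs": {
  "moves": [
    [[0.005,0.006,0.011,-0.4,-0.7,0.3,8.5],[0,0,0,0,0,0.8,8.5],[0,0,0,0,0,0.8,8.5],[0,0,0,0,0,0.5,8.5],[0,0,0,0,0,0,8.5],[0,0,0,0,0,0,8.5]]
  ]
}}

```text
time: 21.22
ee_pos: [0.6835, -0.1243, 0.0209]
tcp_rot: [179.9, 0.1, 133.3]
wrist_force: [-0.1, -1.2, 0.3]
opening: 0.085
```

```bash
python3 go.py .6825 -.1229 .004 133.5
```

```text
t 21.22 pos [ 0.6835 -0.1243  0.0209] rot [1.799e+02 1.000e-01 1.333e+02] open 0.085 F [-0.1 -1.2  0.3]
turn rad [ 0.002  0.002 -0.003] shift cm: now-frame [0.17 0.02 1.69]  after-turn frame [0.17 0.02 1.69]
```

Emit:
{"fn": "servo_tool", "kwargs": {
  "moves": [
    [[0.002,0.002,-0.003,0.15,0,0.5,8.5],[0,0,0,0,0,0.5,8.5],[0,0,0,0,0,0.4,8.5],[0,0,0,0,0,0.1,8.5],[0,0,0,0,0,0,8.5],[0,0,0,0,0,0,8.5]]
  ]
}}

```text
time: 21.72
ee_pos: [0.6822, -0.1227, 0.004]
tcp_rot: [-179.9, -0.0, 133.5]
wrist_force: [-0.3, 0.3, -0.1]
opening: 0.085
```

```bash
python3 go.py .6825 -.1229 .004 133.5
python3 - <<'E'
from h import *
s=imaging.camera("side");
crop(s,140,110,100,90,6,"h8")
E
```

```text
t 21.72 pos [ 0.6822 -0.1227  0.004 ] rot [-179.9   -0.   133.5] open 0.085 F [-0.3  0.3 -0.1]
turn rad [-0.001 -0.001  0.001] shift cm: now-frame [-0.03  0.01 -0.  ]  after-turn frame [-0.03  0.01 -0.  ]
```

View pics/h8.png

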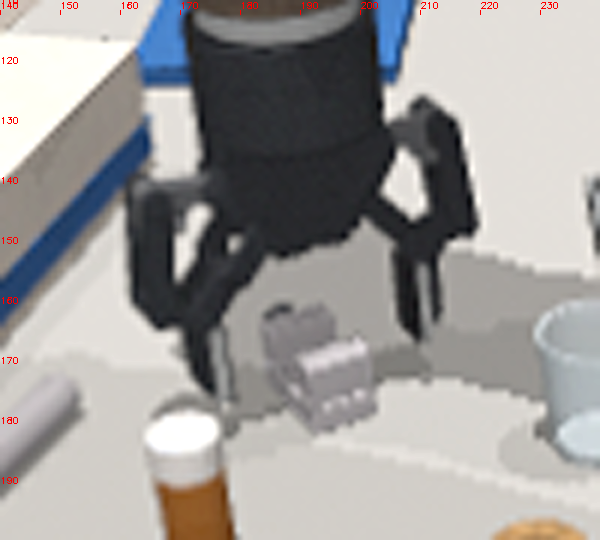

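Emit:
{"fn": "servo_tool", "kwargs": {
  "moves": [
    [[0,0,0,0,0,0,6],[0,0,0,0,0,0,5],[0,0,0,0,0,0,4],[0,0,0,0,0,0,3.5],[0,0,0,0,0,0,2.2],[0,0,0,0,0,0,2.2],[0,0,0,0,0,0,2.2],[0,0,0,0,0,0,2.2],[0,0,0,0,0,0,2.2]]
  ],
  "force": 40
}}

```text
time: 22.52
ee_pos: [0.6828, -0.1228, 0.0053]
tcp_rot: [180.0, 0.1, 133.5]
wrist_force: [-0.6, 0.1, 0.1]
opening: 0.0291
```

```bash
python3 go.py .6825 -.1229 .004 133.5
python3 - <<'E'
from h import *
s=imaging.camera("side");
crop(s,140,110,100,90,6,"h9")
E
```

```text
t 22.52 pos [ 0.6828 -0.1228  0.0053] rot [1.800e+02 1.000e-01 1.335e+02] open 0.0291 F [-0.6  0.1  0.1]
turn rad [0.    0.001 0.001] shift cm: now-frame [ 0.02 -0.03  0.13]  after-turn frame [ 0.02 -0.03  0.13]
```

View pics/h9.png

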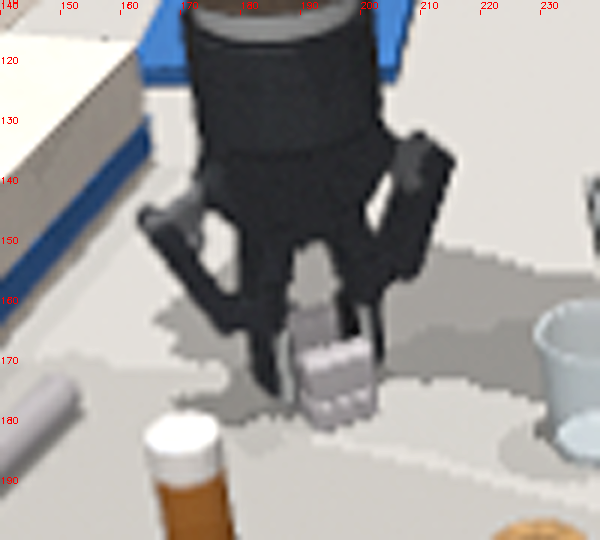

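Emit:
{"fn": "servo_tool", "kwargs": {
  "moves": [
    [[0,0,0,0,0,-0.5,2.2],[0,0,0,0,0,-1.5,2.2],[0,0,0,0,0,-2.5,2.2],[0,0,0,0,0,-2.5,2.2],[0,0,0,0,0,-2.5,2.2],[0,0,0,0,0,-1.5,2.2],[0,0,0,0,0,-0.5,2.2]]
  ]
}}

```text
time: 23.15
ee_pos: [0.68, -0.1223, 0.122]
tcp_rot: [-179.7, -0.3, 133.5]
wrist_force: [-0.0, -0.4, -1.4]
opening: 0.029
```

```bash
python3 go.py .4166 .287 .13 191.2
python3 - <<'E'
from h import *
s=imaging.camera("side");
crop(s,140,80,100,90,6,"h10")
E
```

```text
t 23.15 pos [ 0.68   -0.1223  0.122 ] rot [-179.7   -0.3  133.5] open 0.029 F [-0.  -0.4 -1.4]
turn rad [-0.002 -0.008 -1.006] shift cm: now-frame [47.82  9.1  -0.56]  after-turn frame [17.89 45.27 -0.8 ]
```

View pics/h10.png

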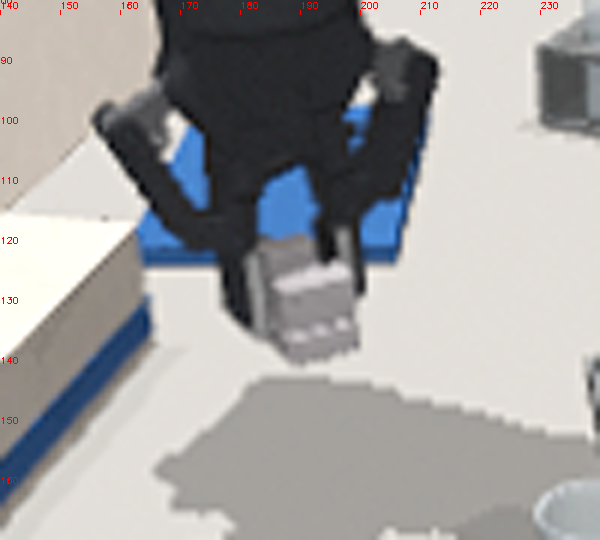

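Emit:
{"fn": "servo_tool", "kwargs": {
  "moves": [
    [[0,0,0,1.6,0.3,-0.2,2.2],[0,0,0,2.8,0.5,-0.2,2.2],[0,0,0,3.2,0.6,-0.2,2.2],[0,0,0,3.2,0.6,-0.2,2.2],[0,0,0,3.2,0.6,-0.2,2.2],[0,0,0,3.2,0.6,-0.2,2.2],[0,0,0,3.2,0.6,-0.2,2.2],[0,0,0,3.2,0.6,-0.2,2.2],[0,0,0,3.2,0.6,-0.2,2.2],[0,0,0,3.2,0.6,-0.2,2.2],[0,0,0,3.2,0.6,-0.2,2.2],[0,0,0,3.2,0.6,-0.2,2.2]]
  ]
}}

```text
time: 24.2
ee_pos: [0.4682, 0.1946, 0.1334]
tcp_rot: [-179.0, -0.7, 133.0]
wrist_force: [1.2, -0.5, -2.4]
opening: 0.0292
```

```bash
python3 go.py .4166 .287 .13 191.2
```

```text
t 24.2 pos [0.4682 0.1946 0.1334] rot [-179.    -0.7  133. ] open 0.0292 F [ 1.2 -0.5 -2.4]
turn rad [-0.009 -0.02  -1.016] shift cm: now-frame [10.27  2.53  0.43]  after-turn frame [ 3.27 10.06  0.34]
```

Emit:
{"fn": "servo_tool", "kwargs": {
  "moves": [
    [[-0.009,-0.02,-0.06,2.8,0.8,-0.2,2.2],[0,0,-0.12,2.4,0.8,-0.2,2.2],[0,0,-0.12,2.1,1.1,-0.2,2.2],[0,0,-0.12,1.2,0.8,-0.2,2.2],[0,0,-0.12,0,0,-0.2,2.2],[0,0,-0.12,0,0,-0.2,2.2],[0,0,-0.12,0,0,-0.2,2.2],[0,0,-0.12,0,0,-0.1,2.2],[0,0,-0.06,0,0,-0.1,2.2],[0,0,-0.02,0,0,-0.1,2.2],[0,0,0,0,0,0,2.2]]
  ]
}}

```text
time: 25.12
ee_pos: [0.4143, 0.2849, 0.1382]
tcp_rot: [-179.2, -0.9, -168.2]
wrist_force: [-0.6, 0.2, -0.5]
opening: 0.0288
```

```bash
python3 go.py .4166 .287 .11 191.2
```

```text
t 25.12 pos [0.4143 0.2849 0.1382] rot [-179.2   -0.9 -168.2] open 0.0288 F [-0.6  0.2 -0.5]
turn rad [-0.014 -0.016  0.01 ] shift cm: now-frame [-0.31  0.2   2.81]  after-turn frame [-0.26  0.16  2.82]
```

Emit:
{"fn": "servo_tool", "kwargs": {
  "moves": [
    [[-0.014,-0.016,0.008,-0.25,0.2,1,2.2],[0,0,0,0,0,1.5,2.2],[0,0,0,0,0,1.5,2.2],[0,0,0,0,0,1.5,2.2],[0,0,0,0,0,1.5,2.2],[0,0,0,0,0,1,2.2],[0,0,0,0,0,0.5,2.2],[0,0,0,0,0,0,2.2]]
  ]
}}

```text
time: 25.78
ee_pos: [0.4141, 0.2856, 0.0437]
tcp_rot: [-179.9, -0.2, -169.2]
wrist_force: [-0.8, 0.4, -1.4]
opening: 0.0291
```

```bash
python3 go.py .4166 .287 .03 191.2
python3 - <<'E'
from h import *
s=imaging.camera("side");
crop(s,150,230,180,140,4,"p6")
E
```

```text
t 25.78 pos [0.4141 0.2856 0.0437] rot [-179.9   -0.2 -169.2] open 0.0291 F [-0.8  0.4 -1.4]
turn rad [-0.001 -0.004 -0.006] shift cm: now-frame [-0.28  0.09  1.37]  after-turn frame [-0.27  0.09  1.37]
```

View pics/p6.png

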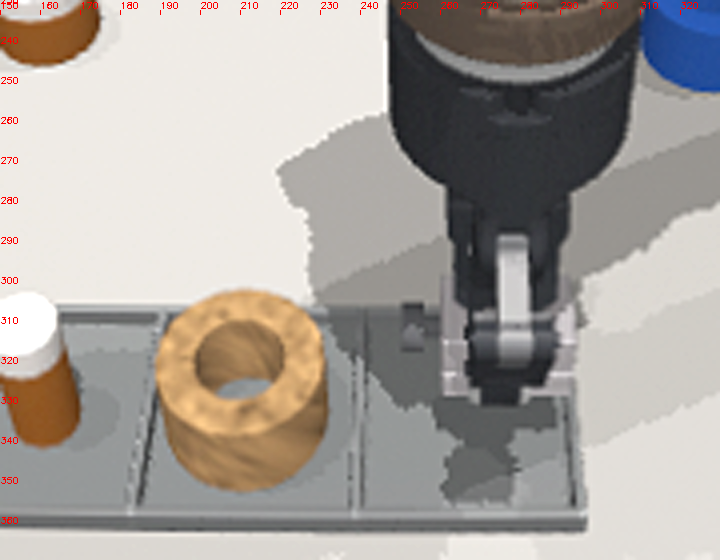

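Run:
```python
from h import *
a=np.radians(11.)
R=np.array([[np.cos(a),-np.sin(a)],[np.sin(a),np.cos(a)]])
m=np.array([(-.024,.015,.0),(.024,.015,0),(.038,0,.022),(-.024,.015,.034),(.024,.015,.034)])
for (x,y,z) in((.4141,.2856,.0384),(.4166,.287,.003)):
    P=np.c_[(m[:,:2]@R.T)+[x,y],m[:,2]+z]; print(proj("side",P).round(1).tolist())
# inner compartment corners at rim
t=np.array([(-.121,.042,.003),(-.043,.042,.003),(-.121,-.042,.003),(-.043,-.042,.003)])
print(proj("side",np.c_[t[:,:2]@R.T+[.504,.304],t[:,2]]).round(1).tolist())
```

```text
[[289.0, 327.8], [256.2, 327.8], [246.6, 310.1], [290.5, 314.1], [256.3, 314.1]]
[[285.8, 341.5], [254.3, 341.5], [245.1, 324.6], [287.1, 328.9], [254.3, 328.9]]
[[292.5, 358.2], [239.3, 358.1], [288.1, 310.0], [240.9, 309.9]]
```

```bash
python3 go.py .423 .2883 .02 191.2
```

```text
t 25.83 pos [0.4142 0.2857 0.0443] rot [-179.9   -0.2 -169.2] open 0.0293 F [-0.6 -1.1 -1.2]
turn rad [-0.001 -0.004 -0.006] shift cm: now-frame [-0.92  0.09  2.42]  after-turn frame [-0.91  0.08  2.43]
```

Emit:
{"fn": "servo_tool", "kwargs": {
  "moves": [
    [[0,-0.004,-0.006,-0.5,0.1,0,2.2],[0,0,0,-0.4,0,0.4,2.2],[0,0,0,0,0,0.7,2.2],[0,0,0,0,0,0.7,2.2],[0,0,0,0,0,0.4,2.2],[0,0,0,0,0,0,2.2]]
  ]
}}

```text
time: 26.33
ee_pos: [0.4258, 0.2899, 0.0231]
tcp_rot: [180.0, 0.3, -168.8]
wrist_force: [-0.3, 0.1, -1.9]
opening: 0.0291
```

```bash
python3 go.py .423 .2883 .0083 191.2
python3 - <<'E'
from h import *
s=imaging.camera("side");
crop(s,200,270,120,100,6,"p7")
E
```

```text
t 26.33 pos [0.4258 0.2899 0.0231] rot [ 180.     0.3 -168.8] open 0.0291 F [-0.3  0.1 -1.9]
turn rad [ 0.001  0.005 -0.   ] shift cm: now-frame [ 0.32 -0.11  1.48]  after-turn frame [ 0.31 -0.11  1.48]
```

View pics/p7.png

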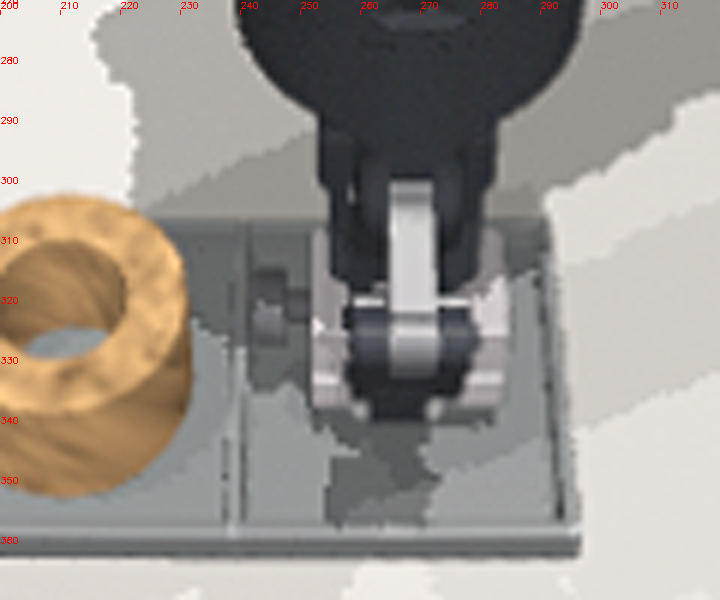

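Emit:
{"fn": "servo_tool", "kwargs": {
  "moves": [
    [[0,0.005,0,0.3,-0.1,0.4,2.2],[0,0,0,0,0,0.4,2.2],[0,0,0,0,0,0.3,2.2],[0,0,0,0,0,0.1,2.2],[0,0,0,0,0,0,2.2]]
  ]
}}

```text
time: 26.8
ee_pos: [0.4227, 0.2882, 0.0104]
tcp_rot: [180.0, 0.0, -168.8]
wrist_force: [-0.1, -0.2, -1.8]
opening: 0.0291
```

Emit:
{"fn": "servo_tool", "kwargs": {
  "moves": [
    [[0,0,0,0,0,0.1,2.2],[0,0,0,0,0,0,2.2]]
  ]
}}

```text
time: 26.97
ee_pos: [0.4227, 0.2882, 0.0093]
tcp_rot: [180.0, 0.0, -168.8]
wrist_force: [-1.0, 0.5, -1.4]
opening: 0.0289
```

Emit:
{"fn": "servo_tool", "kwargs": {
  "moves": [
    [[0,0,0,0,0,0.1,2.2],[0,0,0,0,0,0,2.2]]
  ]
}}

```text
time: 27.13
ee_pos: [0.4228, 0.2884, 0.0085]
tcp_rot: [179.9, 0.0, -168.8]
wrist_force: [0.6, 0.7, -1.6]
opening: 0.0291
```

Emit:
{"fn": "servo_tool", "kwargs": {
  "moves": [
    [[0,0,0,0,0,0.1,2.2],[0,0,0,0,0,0,2.2]]
  ]
}}

```text
time: 27.3
ee_pos: [0.4232, 0.2886, 0.0085]
tcp_rot: [179.9, 0.1, -168.8]
wrist_force: [-0.7, 0.3, -1.7]
opening: 0.0286
```

Emit:
{"fn": "servo_tool", "kwargs": {
  "moves": [
    [[0,0,0,0,0,0.1,2.2],[0,0,0,0,0,0,2.2]]
  ]
}}

```text
time: 27.47
ee_pos: [0.4234, 0.2888, 0.0084]
tcp_rot: [179.9, 0.2, -168.8]
wrist_force: [-0.4, -0.4, -1.6]
opening: 0.0289
```

Emit:
{"fn": "servo_tool", "kwargs": {
  "moves": [
    [[0,0,0,0,0,0,3.5],[0,0,0,0,0,0,4.5],[0,0,0,0,0,0,4.8],[0,0,0,0,0,0,4.8],[0,0,0,0,0,-0.6,4.8],[0,0,0,0,0,-1.2,4.8],[0,0,0,0,0,-2.5,4.8],[0,0,0,0,0,-3,6],[0,0,0,0,0,-3,8.5],[0,0,0,0,0,-1.5,8.5],[0,0,0,0,0,0,8.5]]
  ],
  "force": 30
}}

```text
time: 28.38
ee_pos: [0.4222, 0.2879, 0.1354]
tcp_rot: [179.9, 0.1, -168.8]
wrist_force: [0.5, 0.6, -0.5]
opening: 0.0849
```

```bash
python3 go.py .6917 -.0044 .13 108.2
python3 - <<'E'
from h import *
s=imaging.camera("side");
crop(s,120,240,190,130,4,"p8")
E
```

```text
t 28.38 pos [0.4222 0.2879 0.1354] rot [ 1.799e+02  1.000e-01 -1.688e+02] open 0.0849 F [ 0.5  0.6 -0.5]
turn rad [3.000e-03 1.000e-03 1.449e+00] shift cm: now-frame [-20.75 -33.91   0.53]  after-turn frame [-36.18  16.47   0.54]
```

View pics/p8.png

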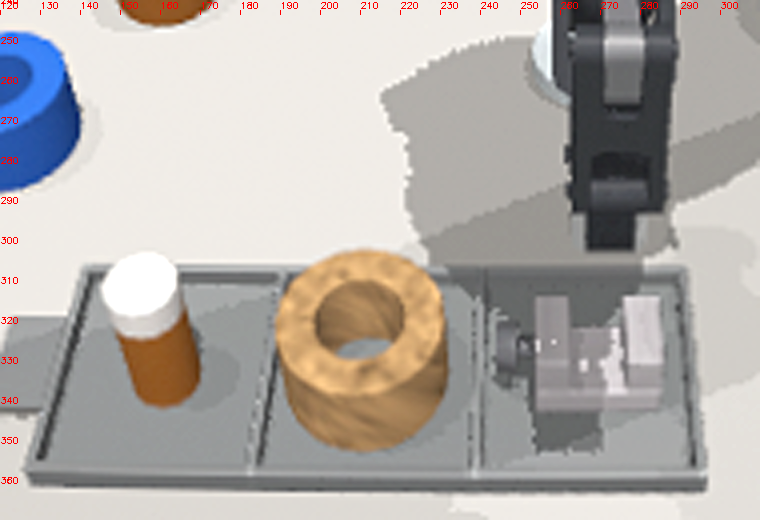

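Emit:
{"fn": "servo_tool", "kwargs": {
  "moves": [
    [[0,0,0,-1.0,-1.6,-0.2,8.5],[0,0,0,-1.6,-2.8,-0.2,8.5],[0,0,0,-1.7,-2.9,-0.2,8.5],[0,0,0,-1.7,-2.9,-0.2,8.5],[0,0,0,-1.7,-2.9,-0.2,8.5],[0,0,0,-1.7,-2.9,-0.2,8.5],[0,0,0,-1.7,-2.9,-0.2,8.5],[0,0,0,-1.7,-2.9,-0.2,8.5],[0,0,0,-1.7,-2.9,-0.2,8.5],[0,0,0,-1.7,-2.9,-0.2,8.5],[0,0,0,-1.6,-2.6,-0.2,8.5],[0,0,0,-1.0,-1.5,-0.2,8.5]]
  ]
}}

```text
time: 29.43
ee_pos: [0.6729, 0.0027, 0.1454]
tcp_rot: [179.8, -0.7, -168.3]
wrist_force: [1.2, 0.1, -0.7]
opening: 0.0851
```

Emit:
{"fn": "servo_tool", "kwargs": {
  "moves": [
    [[0,0,0.06,0,0,-0.2,8.5],[0,0,0.12,0,0,-0.2,8.5],[0,0,0.12,0,0,-0.2,8.5],[0,0,0.12,0,0,-0.2,8.5],[0,0,0.12,0,0,-0.2,8.5],[0,0,0.12,0,0,-0.2,8.5],[0,0,0.12,0,0,-0.2,8.5],[0,0,0.12,0,0,-0.2,8.5],[0,0,0.12,0,0,-0.2,8.5],[0,0,0.12,0,0,-0.2,8.5],[0,0,0.12,0,0,-0.1,8.5],[0,0,0.12,0,0,-0.1,8.5]]
  ]
}}

```text
time: 30.43
ee_pos: [0.6709, -0.0038, 0.1475]
tcp_rot: [-177.9, -0.8, 109.3]
wrist_force: [-0.2, 0.5, 0.7]
opening: 0.0852
```

```bash
python3 go.py .6917 -.0044 .13 108.2
```

```text
t 30.43 pos [ 0.6709 -0.0038  0.1475] rot [-177.9   -0.8  109.3] open 0.0852 F [-0.2  0.5  0.7]
turn rad [-0.036 -0.013  0.02 ] shift cm: now-frame [-0.77  2.    1.67]  after-turn frame [-0.71  1.96  1.75]
```

Emit:
{"fn": "servo_tool", "kwargs": {
  "moves": [
    [[-0.036,-0.013,0,-0.4,1.0,0.5,8.5],[0,0,0,-0.3,0.8,0.5,8.5],[0,0,0,0,0,0.3,8.5],[0,0,0,0,0,0,8.5],[0,0,0,0,0,0,8.5]]
  ]
}}

```text
time: 30.85
ee_pos: [0.6888, -0.0044, 0.128]
tcp_rot: [-179.5, -0.2, 109.0]
wrist_force: [-0.5, -0.1, 0.5]
opening: 0.085
```

```bash
python3 go.py .6917 -.0044 .09 108.2;python3 - <<'E'
from h import *
s=imaging.camera("side");
crop(s,120,90,120,125,5,"h11")
a=np.radians(108.2)
for u in(1,-1): print(proj("side",[[.6917+u*.05*np.sin(a),-.0044-u*.05*np.cos(a),.1]]))
E
```

```text
t 30.85 pos [ 0.6888 -0.0044  0.128 ] rot [-179.5   -0.2  109. ] open 0.085 F [-0.5 -0.1  0.5]
turn rad [-0.008 -0.003  0.014] shift cm: now-frame [-0.1   0.31  3.8 ]  after-turn frame [-0.09  0.28  3.8 ]
[[143.03165884 167.09620026]]
[[189.32490407 163.84555949]]
```

View pics/h11.png

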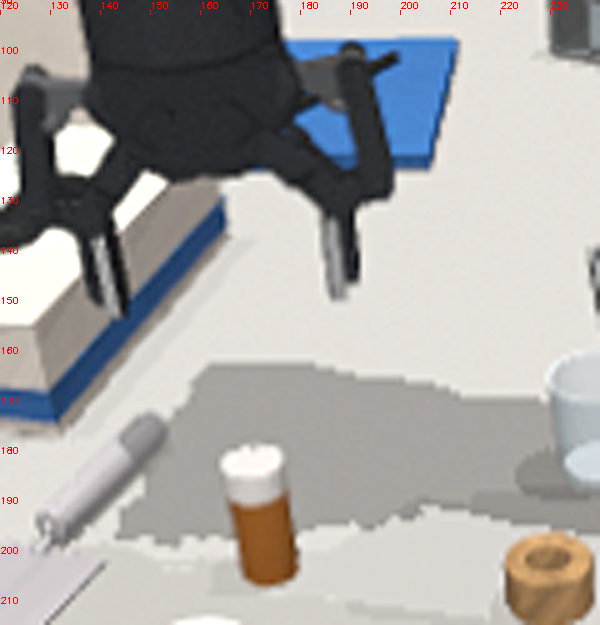

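Emit:
{"fn": "servo_tool", "kwargs": {
  "moves": [
    [[-0.008,-0.003,0.014,-0.1,0.3,1,6.5],[0,0,0,0,0,1.5,6.5],[0,0,0,0,0,1,6.5],[0,0,0,0,0,0.5,6.5],[0,0,0,0,0,0,6.5],[0,0,0,0,0,0,6.5]]
  ]
}}

```text
time: 31.4
ee_pos: [0.6916, -0.0043, 0.0873]
tcp_rot: [-179.9, -0.0, 108.3]
wrist_force: [-1.0, 0.3, -0.2]
opening: 0.065
```

```bash
python3 go.py .6917 -.0044 .05 108.2
```

```text
t 31.4 pos [ 0.6916 -0.0043  0.0873] rot [-179.9   -0.   108.3] open 0.065 F [-1.   0.3 -0.2]
turn rad [-0.001 -0.     0.001] shift cm: now-frame [-0.01  0.01  3.73]  after-turn frame [-0.01  0.01  3.73]
```

Emit:
{"fn": "servo_tool", "kwargs": {
  "moves": [
    [[0,0,0,0,0,1,6.5],[0,0,0,0,0,1.3,6.5],[0,0,0,0,0,1,6.5],[0,0,0,0,0,0.5,6.5],[0,0,0,0,0,0,6.5],[0,0,0,0,0,0,6.5]]
  ]
}}

```text
time: 31.9
ee_pos: [0.6918, -0.0043, 0.0463]
tcp_rot: [-180.0, 0.0, 108.3]
wrist_force: [-0.4, -0.1, -0.6]
opening: 0.0648
```

```bash
python3 go.py .6917 -.0044 .006 108.2;python3 - <<'E'
from h import *
s=imaging.camera("side");
crop(s,120,110,120,110,5,"h12")
E
```

```text
t 31.9 pos [ 0.6918 -0.0043  0.0463] rot [-180.     0.   108.3] open 0.0648 F [-0.4 -0.1 -0.6]
turn rad [-0.     0.     0.001] shift cm: now-frame [-0.   -0.01  4.03]  after-turn frame [-0.   -0.01  4.03]
```

View pics/h12.png

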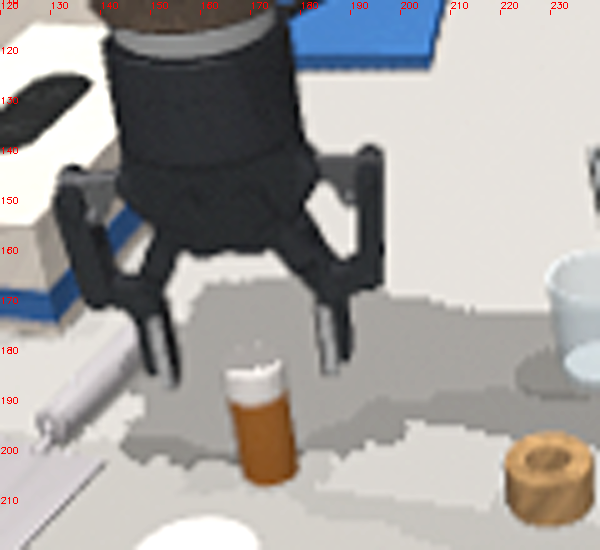

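Emit:
{"fn": "servo_tool", "kwargs": {
  "moves": [
    [[0,0,0,0,0,0.8,6.5],[0,0,0,0,0,1.2,6.5],[0,0,0,0,0,1.0,6.5],[0,0,0,0,0,0.6,6.5],[0,0,0,0,0,0.2,6.5],[0,0,0,0,0,0,6.5],[0,0,0,0,0,0,6.5]]
  ]
}}

```text
time: 32.53
ee_pos: [0.6918, -0.0044, 0.0043]
tcp_rot: [-180.0, 0.0, 108.3]
wrist_force: [-0.2, 0.7, 0.9]
opening: 0.0651
```

```bash
python3 go.py .6917 -.0044 .006 108.2;python3 - <<'E'
from h import *
s=imaging.camera("side");
crop(s,120,110,120,110,5,"h13")
E
```

```text
t 32.53 pos [ 0.6918 -0.0044  0.0043] rot [-180.     0.   108.3] open 0.0651 F [-0.2  0.7  0.9]
turn rad [-0.     0.     0.001] shift cm: now-frame [ 0.   -0.01 -0.17]  after-turn frame [ 0.   -0.01 -0.17]
```

View pics/h13.png

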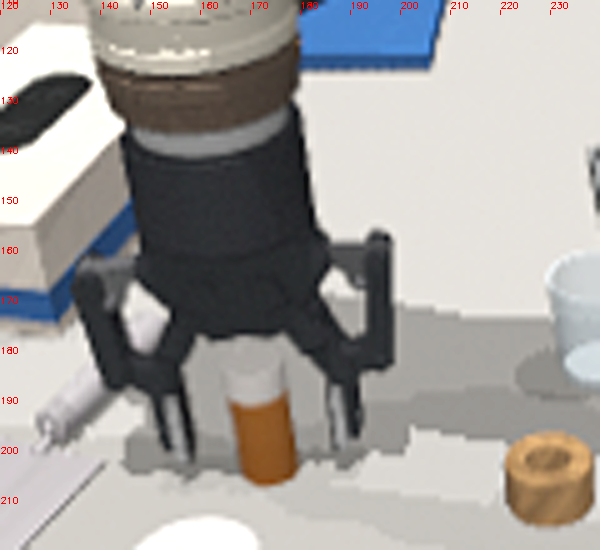

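Emit:
{"fn": "servo_tool", "kwargs": {
  "moves": [
    [[0,0,0,0,0,-0.15,6.5],[0,0,0,0,0,0,5],[0,0,0,0,0,0,4],[0,0,0,0,0,0,3],[0,0,0,0,0,0,2],[0,0,0,0,0,0,2],[0,0,0,0,0,0,2],[0,0,0,0,0,0,2],[0,0,0,0,0,0,2]]
  ]
}}

```text
time: 33.33
ee_pos: [0.6931, -0.0044, 0.0084]
tcp_rot: [179.8, 0.1, 108.3]
wrist_force: [-0.7, -0.2, -0.2]
opening: 0.0262
```

Emit:
{"fn": "servo_tool", "kwargs": {
  "moves": [
    [[0,0,0,0,0,-0.5,2],[0,0,0,0,0,-1.5,2],[0,0,0,0,0,-2.5,2],[0,0,0,0,0,-2.5,2],[0,0,0,0,0,-2.5,2],[0,0,0,0,0,-1.5,2],[0,0,0,0,0,-0.8,2]]
  ]
}}

```text
time: 33.92
ee_pos: [0.6902, -0.0043, 0.1287]
tcp_rot: [-179.8, -0.1, 108.3]
wrist_force: [0.3, -1.0, -1.3]
opening: 0.0262
```

```bash
python3 go.py .4785 -.3207 .13 108.2;python3 - <<'E'
from h import *
s=imaging.camera("side");
crop(s,120,80,120,110,5,"h14")
E
```

```text
t 33.92 pos [ 0.6902 -0.0043  0.1287] rot [-1.798e+02 -1.000e-01  1.083e+02] open 0.0262 F [ 0.3 -1.  -1.3]
turn rad [-0.004 -0.001  0.001] shift cm: now-frame [-23.41 -30.02  -0.04]  after-turn frame [-23.45 -29.99  -0.13]
```

View pics/h14.png

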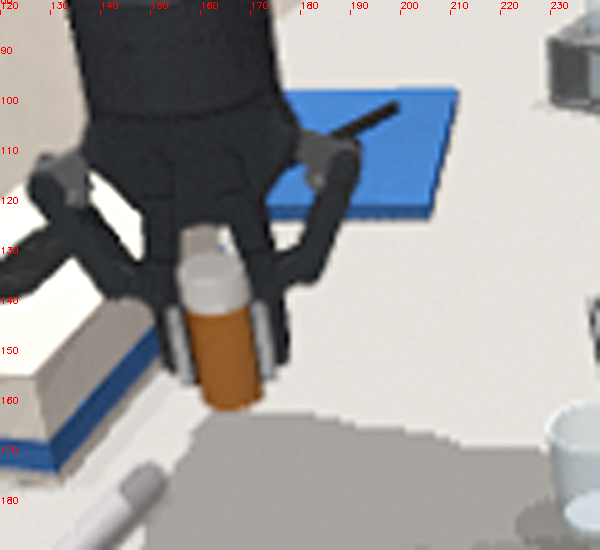

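Emit:
{"fn": "servo_tool", "kwargs": {
  "moves": [
    [[0,0,0,-1.1,-1.4,-0.2,2],[0,0,0,-1.9,-2.4,-0.2,2],[0,0,0,-2.0,-2.6,-0.2,2],[0,0,0,-2.0,-2.6,-0.2,2],[0,0,0,-2.0,-2.6,-0.2,2],[0,0,0,-2.0,-2.6,-0.2,2],[0,0,0,-2.0,-2.6,-0.2,2],[0,0,0,-2.0,-2.6,-0.2,2],[0,0,0,-2.0,-2.6,-0.2,2],[0,0,0,-2.0,-2.6,-0.2,2],[0,0,0,-2.0,-2.5,-0.1,2],[0,0,0,-1.4,-1.8,-0.1,2]]
  ]
}}

```text
time: 34.97
ee_pos: [0.4778, -0.3145, 0.1424]
tcp_rot: [-179.5, -0.4, 108.8]
wrist_force: [-0.4, -0.6, -0.6]
opening: 0.0262
```

```bash
python3 go.py .4785 -.3207 .12 108.2
```

```text
t 34.97 pos [ 0.4778 -0.3145  0.1424] rot [-179.5   -0.4  108.8] open 0.0262 F [-0.4 -0.6 -0.6]
turn rad [-0.009 -0.007  0.011] shift cm: now-frame [-0.62 -0.11  2.23]  after-turn frame [-0.61 -0.13  2.24]
```

Emit:
{"fn": "servo_tool", "kwargs": {
  "moves": [
    [[-0.009,-0.007,0.011,0,0,0.8,2],[0,0,0,0,0,1.0,2],[0,0,0,0,0,0.5,2],[0,0,0,0,0,0,2],[0,0,0,0,0,0,2]]
  ]
}}

```text
time: 35.38
ee_pos: [0.4737, -0.3177, 0.1146]
tcp_rot: [-179.8, -0.2, 107.9]
wrist_force: [-0.2, 0.5, -0.4]
opening: 0.0265
```

```bash
python3 go.py .4785 -.3207 .06 108.2
```

```text
t 35.38 pos [ 0.4737 -0.3177  0.1146] rot [-179.8   -0.2  107.9] open 0.0265 F [-0.2  0.5 -0.4]
turn rad [-0.003 -0.003 -0.006] shift cm: now-frame [-0.45  0.38  5.45]  after-turn frame [-0.44  0.36  5.46]
```

Emit:
{"fn": "servo_tool", "kwargs": {
  "moves": [
    [[-0.003,-0.003,-0.006,-0.4,0.35,0.8,2],[0,0,0,0,0,1.2,2],[0,0,0,0,0,1.5,2],[0,0,0,0,0,1.2,2],[0,0,0,0,0,0.6,2],[0,0,0,0,0,0,2],[0,0,0,0,0,0,2]]
  ]
}}

```text
time: 35.97
ee_pos: [0.4809, -0.3177, 0.0553]
tcp_rot: [-180.0, -0.0, 108.6]
wrist_force: [-0.2, 0.2, 0.5]
opening: 0.0259
```

```bash
python3 go.py .4785 -.3207 .03 108.2;python3 - <<'E'
from h import *
s=imaging.camera("side");t=imaging.camera("top")
cv2.imwrite("pics/p9.png",np.hstack([crop(s,220,60,110,110,4,0),crop(t,340,150,90,110,4,0)]))
E
```

```text
t 35.97 pos [ 0.4809 -0.3177  0.0553] rot [-180.    -0.   108.6] open 0.0259 F [-0.2  0.2  0.5]
turn rad [-0.001 -0.001  0.007] shift cm: now-frame [-0.21 -0.32  2.53]  after-turn frame [-0.21 -0.32  2.53]
```

View pics/p9.png

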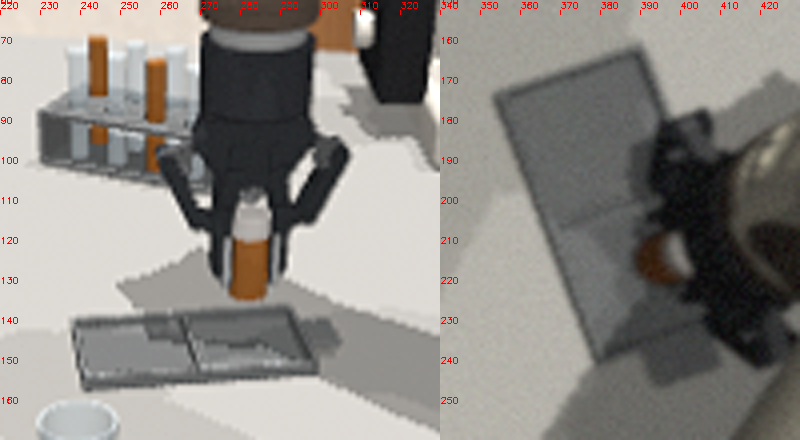

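Emit:
{"fn": "servo_tool", "kwargs": {
  "moves": [
    [[0,0,0.005,-0.2,-0.3,0.5,2],[0,0,0,0,0,0.9,2],[0,0,0,0,0,0.8,2],[0,0,0,0,0,0.4,2],[0,0,0,0,0,0,2],[0,0,0,0,0,0,2]]
  ]
}}

```text
time: 36.57
ee_pos: [0.4794, -0.322, 0.0291]
tcp_rot: [179.9, 0.1, 108.2]
wrist_force: [-0.1, -0.2, -0.1]
opening: 0.0265
```

```bash
python3 go.py .4785 -.3207 .0114 108.2;python3 - <<'E'
from h import *
s=imaging.camera("side");t=imaging.camera("top")
cv2.imwrite("pics/p10.png",np.hstack([crop(s,230,90,90,75,5,0),crop(t,350,150,65,75,5,0)]))
print(bbox("side",cyl(.4783,-.3207,.062,.0135,.003)),proj("top",[[.4783,-.3207,.003]]),proj("side",[[.4783,-.3207,.003]]))
E
```

```text
t 36.57 pos [ 0.4794 -0.322   0.0291] rot [1.799e+02 1.000e-01 1.082e+02] open 0.0265 F [-0.1 -0.2 -0.1]
turn rad [0.002 0.002 0.001] shift cm: now-frame [ 0.16 -0.04  1.77]  after-turn frame [ 0.15 -0.04  1.77]
[276.16016883 123.7583103  286.46516453 147.34202106] [[390.79574189 217.30911079]] [[280.7568242  145.12239083]]
```

View pics/p10.png

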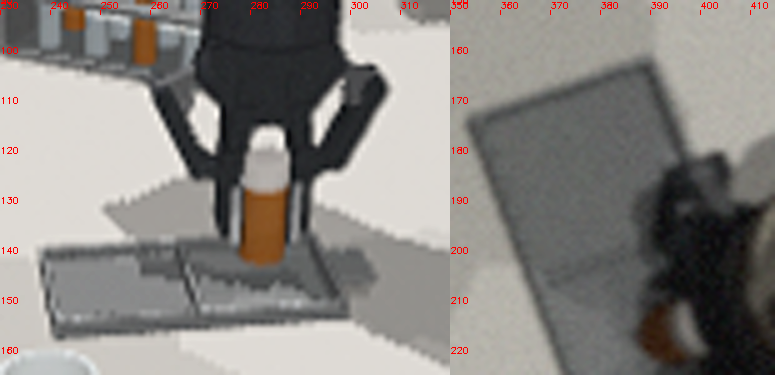

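Emit:
{"fn": "servo_tool", "kwargs": {
  "moves": [
    [[0,0,0,0.15,0,0.5,2],[0,0,0,0,0,0.5,2],[0,0,0,0,0,0.3,2],[0,0,0,0,0,0.1,2],[0,0,0,0,0,0,2]]
  ]
}}

```text
time: 37.08
ee_pos: [0.4795, -0.3206, 0.0147]
tcp_rot: [179.8, 0.2, 108.3]
wrist_force: [-0.8, -0.3, -0.5]
opening: 0.026
```

Emit:
{"fn": "servo_tool", "kwargs": {
  "moves": [
    [[0,0,0,0,0,0.1,2],[0,0,0,0,0,0,2]]
  ]
}}

```text
time: 37.25
ee_pos: [0.4794, -0.3206, 0.0135]
tcp_rot: [179.8, 0.2, 108.3]
wrist_force: [0.2, 0.6, 0.4]
opening: 0.0261
```

Emit:
{"fn": "servo_tool", "kwargs": {
  "moves": [
    [[0,0,0,0,0,0.1,2],[0,0,0,0,0,0,2]]
  ]
}}

```text
time: 37.42
ee_pos: [0.4796, -0.3207, 0.0126]
tcp_rot: [179.8, 0.2, 108.3]
wrist_force: [0.5, -0.2, -0.6]
opening: 0.0262
```

Emit:
{"fn": "servo_tool", "kwargs": {
  "moves": [
    [[0,0,0,0,0,0.1,2],[0,0,0,0,0,0,2]]
  ]
}}

```text
time: 37.58
ee_pos: [0.4797, -0.3208, 0.0117]
tcp_rot: [179.8, 0.2, 108.3]
wrist_force: [0.4, 0.0, 0.5]
opening: 0.0261
```

Emit:
{"fn": "servo_tool", "kwargs": {
  "moves": [
    [[0,0,0,0,0,0.1,2],[0,0,0,0,0,0,2]]
  ]
}}

```text
time: 37.75
ee_pos: [0.4799, -0.321, 0.0111]
tcp_rot: [179.8, 0.3, 108.3]
wrist_force: [0.6, 0.1, -0.8]
opening: 0.0266
```

Emit:
{"fn": "servo_tool", "kwargs": {
  "moves": [
    [[0,0,0,0,0,0.1,2],[0,0,0,0,0,0,2]]
  ]
}}

```text
time: 37.92
ee_pos: [0.4801, -0.3212, 0.0112]
tcp_rot: [179.8, 0.3, 108.3]
wrist_force: [0.7, 0.2, -0.1]
opening: 0.0264
```

Contact at 0.0111, so I release here.

Emit:
{"fn": "servo_tool", "kwargs": {
  "moves": [
    [[0,0,0,0,0,0,3.5],[0,0,0,0,0,0,4.5],[0,0,0,0,0,0,4.5],[0,0,0,0,0,0,4.5],[0,0,0,0,0,-0.6,4.5],[0,0,0,0,0,-1.2,4.5],[0,0,0,0,0,-2.5,4.5],[0,0,0,0,0,-3,4.5],[0,0,0,0,0,-3,6.5],[0,0,0,0,0,-1.5,8.5],[0,0,0,0,0,-0.2,8.5]]
  ]
}}

```text
time: 38.83
ee_pos: [0.4779, -0.3197, 0.1389]
tcp_rot: [179.9, 0.2, 108.3]
wrist_force: [0.4, -0.6, 0.5]
opening: 0.0793
```

```bash
python3 go.py .672 .11 .13 108.2;python3 - <<'E'
from h import *
s=imaging.camera("side");t=imaging.camera("top")
cv2.imwrite("pics/p11.png",np.hstack([crop(s,230,80,90,80,4,0),crop(t,180,105,90,80,4,0)]))
E
```

```text
t 38.83 pos [ 0.4779 -0.3197  0.1389] rot [179.9   0.2 108.3] open 0.0793 F [ 0.4 -0.6  0.5]
turn rad [0.002 0.003 0.001] shift cm: now-frame [34.73 31.89  0.86]  after-turn frame [34.76 31.86  0.89]
```

View pics/p11.png

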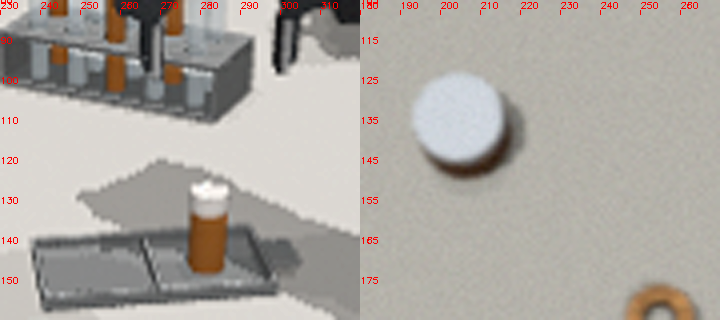

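Emit:
{"fn": "servo_tool", "kwargs": {
  "moves": [
    [[0,0,0,1.3,1.2,-0.2,8],[0,0,0,2.3,2.1,-0.2,8],[0,0,0,2.5,2.3,-0.2,8],[0,0,0,2.5,2.3,-0.2,8],[0,0,0,2.5,2.3,-0.2,8],[0,0,0,2.5,2.3,-0.2,8],[0,0,0,2.5,2.3,-0.2,8],[0,0,0,2.5,2.3,-0.2,8],[0,0,0,2.5,2.3,-0.2,8],[0,0,0,2.5,2.3,-0.2,8],[0,0,0,2.5,2.3,-0.2,8],[0,0,0,2.5,2.3,-0.2,8]]
  ]
}}

```text
time: 39.93
ee_pos: [0.6356, 0.0455, 0.1392]
tcp_rot: [-178.7, -0.6, 107.6]
wrist_force: [0.5, 0.3, 1.3]
opening: 0.0798
```

```bash
python3 go.py .672 .11 .13 108.2
```

```text
t 39.93 pos [0.6356 0.0455 0.1392] rot [-178.7   -0.6  107.6] open 0.0798 F [0.5 0.3 1.3]
turn rad [-0.023 -0.01  -0.01 ] shift cm: now-frame [5.04 5.44 0.84]  after-turn frame [5.   5.47 0.92]
```

Emit:
{"fn": "servo_tool", "kwargs": {
  "moves": [
    [[-0.023,-0.01,-0.01,1.9,2.0,-0.1,8],[0,0,0,1.3,1.4,0,8],[0,0,0,0.6,0.7,0,8],[0,0,0,0,0,0,8],[0,0,0,0,0,0,8]]
  ]
}}

```text
time: 40.35
ee_pos: [0.6624, 0.1033, 0.1296]
tcp_rot: [-179.4, -0.2, 108.6]
wrist_force: [-0.2, -1.1, -0.4]
opening: 0.08
```

```bash
python3 go.py .672 .11 .08 108.2
```

```text
t 40.35 pos [0.6624 0.1033 0.1296] rot [-179.4   -0.2  108.6] open 0.08 F [-0.2 -1.1 -0.4]
turn rad [-0.011 -0.003  0.008] shift cm: now-frame [0.32 1.18 4.95]  after-turn frame [0.34 1.13 4.96]
```

Emit:
{"fn": "servo_tool", "kwargs": {
  "moves": [
    [[-0.011,-0.003,0.008,0.3,1.1,0.8,8],[0,0,0,0,0,1.2,8],[0,0,0,0,0,1.2,8],[0,0,0,0,0,0.8,8],[0,0,0,0,0,0,8],[0,0,0,0,0,0,8]]
  ]
}}

```text
time: 40.85
ee_pos: [0.6709, 0.104, 0.0832]
tcp_rot: [-179.9, 0.0, 107.8]
wrist_force: [0.4, 0.8, 0.6]
opening: 0.0799
```

```bash
python3 go.py .672 .11 .014 108.2;python3 - <<'E'
from h import *
s=imaging.camera("side")
crop(s,90,150,130,110,5,"h15")
E
```

```text
t 40.85 pos [0.6709 0.104  0.0832] rot [-179.9    0.   107.8] open 0.0799 F [0.4 0.8 0.6]
turn rad [-0.002  0.001 -0.008] shift cm: now-frame [0.54 0.31 6.92]  after-turn frame [0.53 0.3  6.92]
```

View pics/h15.png

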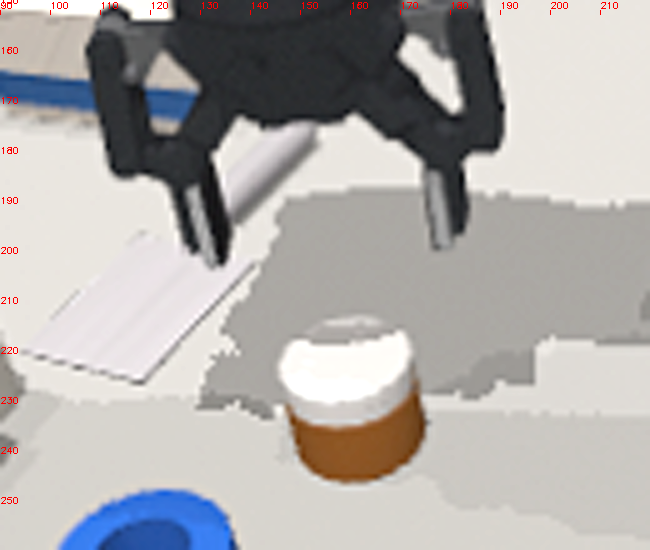

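Aligned between the fingers; correcting and descending.

Emit:
{"fn": "servo_tool", "kwargs": {
  "moves": [
    [[-0.002,0,-0.006,0.5,0.3,0.6,8],[0,0,0,0,0,1,8],[0,0,0,0,0,1,8],[0,0,0,0,0,0.4,8],[0,0,0,0,0,0,8],[0,0,0,0,0,0,8]]
  ]
}}

```text
time: 41.4
ee_pos: [0.6728, 0.11, 0.0513]
tcp_rot: [179.9, 0.1, 108.1]
wrist_force: [-0.8, 0.1, -0.0]
opening: 0.0797
```

```bash
python3 go.py .672 .11 .014 108.2;python3 - <<'E'
from h import *
s=imaging.camera("side")
crop(s,90,150,130,110,5,"h16")
E
```

```text
t 41.4 pos [0.6728 0.11   0.0513] rot [1.799e+02 1.000e-01 1.081e+02] open 0.0797 F [-0.8  0.1 -0. ]
turn rad [ 0.002  0.001 -0.002] shift cm: now-frame [ 0.03 -0.08  3.73]  after-turn frame [ 0.03 -0.07  3.73]
```

View pics/h16.png

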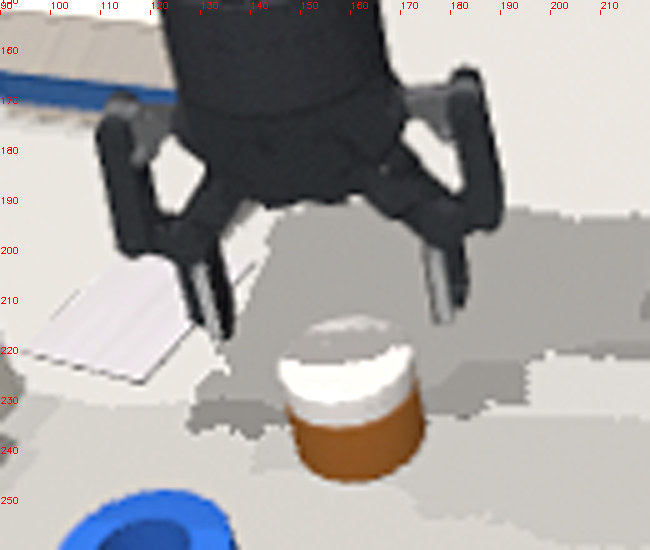

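Emit:
{"fn": "servo_tool", "kwargs": {
  "moves": [
    [[0,0,0,0,0,0.8,8],[0,0,0,0,0,1.1,8],[0,0,0,0,0,0.9,8],[0,0,0,0,0,0.4,8],[0,0,0,0,0,0,8],[0,0,0,0,0,0,8]]
  ]
}}

```text
time: 41.95
ee_pos: [0.6729, 0.11, 0.016]
tcp_rot: [179.9, 0.1, 108.1]
wrist_force: [-0.8, 0.4, -0.1]
opening: 0.0801
```

```bash
python3 go.py .672 .11 .013 108.2
```

```text
t 41.95 pos [0.6729 0.11   0.016 ] rot [1.799e+02 1.000e-01 1.081e+02] open 0.0801 F [-0.8  0.4 -0.1]
turn rad [ 0.002  0.001 -0.002] shift cm: now-frame [ 0.03 -0.08  0.3 ]  after-turn frame [ 0.03 -0.08  0.3 ]
```

Emit:
{"fn": "servo_tool", "kwargs": {
  "moves": [
    [[0,0,0,0,0,0.3,8],[0,0,0,0,0,0,7],[0,0,0,0,0,0,6],[0,0,0,0,0,0,4.7],[0,0,0,0,0,0,4.7],[0,0,0,0,0,0,4.7],[0,0,0,0,0,0,4.7],[0,0,0,0,0,0,4.7]]
  ],
  "force": 35
}}

```text
time: 42.62
ee_pos: [0.6735, 0.11, 0.0139]
tcp_rot: [179.8, 0.1, 108.1]
wrist_force: [-1.6, -0.2, -1.0]
opening: 0.053
```

Emit:
{"fn": "servo_tool", "kwargs": {
  "moves": [
    [[0,0,0,0,0,-0.5,4.7],[0,0,0,0,0,-1.5,4.7],[0,0,0,0,0,-2.5,4.7],[0,0,0,0,0,-2.5,4.7],[0,0,0,0,0,-2.5,4.7],[0,0,0,0,0,-1.5,4.7],[0,0,0,0,0,-0.8,4.7]]
  ]
}}

```text
time: 43.2
ee_pos: [0.6705, 0.1096, 0.134]
tcp_rot: [-179.7, 0.0, 108.1]
wrist_force: [-0.2, -0.5, -1.0]
opening: 0.052
```

```bash
python3 go.py .5564 -.2951 .14 108.2;python3 - <<'E'
from h import *
s=imaging.camera("side")
crop(s,90,100,130,110,5,"h17")
E
```

```text
t 43.2 pos [0.6705 0.1096 0.134 ] rot [-179.7    0.   108.1] open 0.052 F [-0.2 -0.5 -1. ]
turn rad [-0.005  0.    -0.002] shift cm: now-frame [-34.92 -23.42  -0.49]  after-turn frame [-34.88 -23.48  -0.6 ]
```

View pics/h17.png

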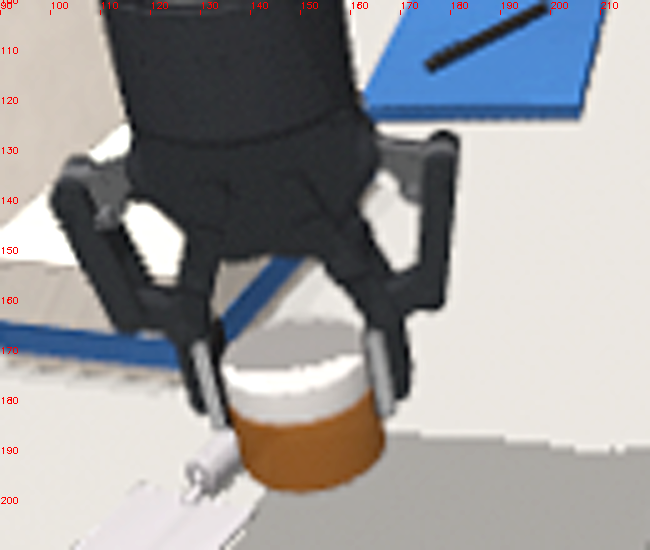

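```bash
cat > jf.py <<'E'
from h import *
import sys
b=np.array(list(map(float,sys.argv[1:5])))
r=least_squares(lambda p: bbox("side",cyl(p[0],p[1],.045,.027,p[2]))-b,list(map(float,sys.argv[5:8])),loss='soft_l1');print(r.x,r.fun)
E
python3 jf.py 133.6 163.9 167 198.3 .67 .11 .12
python3 - <<'E'
from h import *
s=imaging.camera("side")
crop(s,120,150,60,60,10,"h18")
from workcell import bot
o=bot.get_obs();print(o["opening"],o["ee_pos"])
E
```

```text
[0.68141528 0.08949611 0.10092727] [ 0.43453615 -0.41226055 -0.4586362   0.40085463]
0.05295620494266316 [0.67087086 0.10966218 0.13369963]
```

View pics/h18.png

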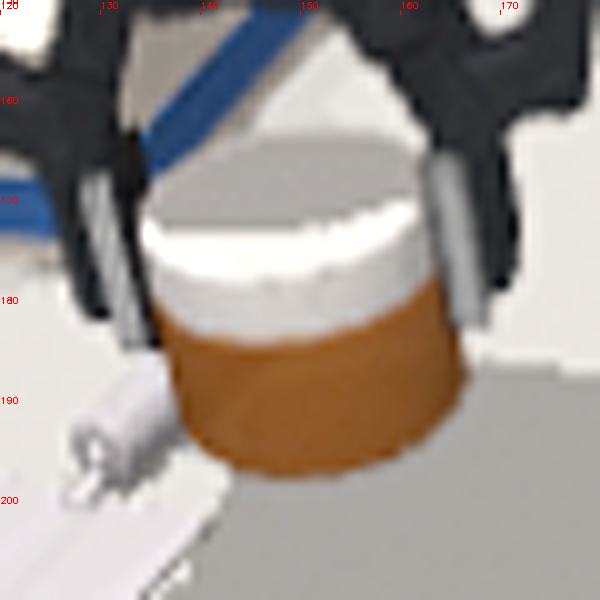

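Run:
```python
from h import *
print(bbox("side",cyl(.6705,.1096,.045,.027,.12)))
b=np.array([133.6,163.6,167,197.7])
for z in(.115,.12): 
    r=least_squares(lambda p: bbox("side",cyl(p[0],p[1],.045,.027,z))-b,[.67,.11]);print(z,r.x,r.fun)
```

```text
[132.38662391 160.80664836 166.39130334 197.547224  ]
0.115 [0.67093999 0.10669482] [-0.14586861 -1.3069934   0.14456409  1.07401327]
0.12 [0.66698452 0.11331807] [-0.37466551 -1.59966257  0.3814656   1.28445442]
```

Emit:
{"fn": "servo_tool", "kwargs": {
  "moves": [
    [[0,0,0,-1.5,-1.0,-0.2,4.7],[0,0,0,-2.4,-1.6,-0.2,4.7],[0,0,0,-2.7,-1.8,-0.2,4.7],[0,0,0,-2.7,-1.8,-0.2,4.7],[0,0,0,-2.7,-1.8,-0.2,4.7],[0,0,0,-2.7,-1.8,-0.2,4.7],[0,0,0,-2.7,-1.8,-0.2,4.7],[0,0,0,-2.7,-1.8,-0.2,4.7],[0,0,0,-2.7,-1.8,-0.2,4.7],[0,0,0,-2.7,-1.8,-0.2,4.7],[0,0,0,-2.7,-1.8,-0.2,4.7],[0,0,0,-2.7,-1.8,-0.2,4.7]]
  ]
}}

```text
time: 44.3
ee_pos: [0.5583, -0.2617, 0.1399]
tcp_rot: [-178.5, -0.6, 108.6]
wrist_force: [1.3, -0.1, -1.3]
opening: 0.0528
```

```bash
python3 go.py .5564 -.2951 .13 108.2
```

```text
t 44.3 pos [ 0.5583 -0.2617  0.1399] rot [-178.5   -0.6  108.6] open 0.0528 F [ 1.3 -0.1 -1.3]
turn rad [-0.025 -0.011  0.007] shift cm: now-frame [-3.12 -1.22  0.99]  after-turn frame [-3.12 -1.23  0.99]
```

Emit:
{"fn": "servo_tool", "kwargs": {
  "moves": [
    [[-0.025,-0.011,0.007,-0.8,-0.3,0.2,4.7],[0,0,0,-0.3,0,0.2,4.7],[0,0,0,0,0,0,4.7],[0,0,0,0,0,0,4.7],[0,0,0,0,0,0,4.7]]
  ]
}}

```text
time: 44.72
ee_pos: [0.5527, -0.2797, 0.1297]
tcp_rot: [-179.5, -0.3, 107.7]
wrist_force: [0.1, 0.3, -0.4]
opening: 0.0527
```

```bash
python3 go.py .5564 -.2951 .08 108.2
```

```text
t 44.72 pos [ 0.5527 -0.2797  0.1297] rot [-179.5   -0.3  107.7] open 0.0527 F [ 0.1  0.3 -0.4]
turn rad [-0.008 -0.005 -0.008] shift cm: now-frame [-1.6  -0.07  4.96]  after-turn frame [-1.58 -0.12  4.97]
```

Emit:
{"fn": "servo_tool", "kwargs": {
  "moves": [
    [[-0.008,-0.005,-0.008,-0.8,-0.1,0.5,4.7],[0,0,0,-0.6,0,1,4.7],[0,0,0,-0.1,0,1.2,4.7],[0,0,0,0,0,0.8,4.7],[0,0,0,0,0,0.3,4.7],[0,0,0,0,0,0,4.7]]
  ]
}}

```text
time: 45.22
ee_pos: [0.5579, -0.2919, 0.0857]
tcp_rot: [-179.9, -0.1, 108.6]
wrist_force: [-0.3, -0.2, -1.4]
opening: 0.0529
```

```bash
python3 go.py .5564 -.2951 .05 108.2;python3 - <<'E'
from h import *
s=imaging.camera("side");t=imaging.camera("top")
cv2.imwrite("pics/p12.png",np.hstack([crop(s,220,70,90,95,4,0),crop(t,340,140,90,95,4,0)]))
E
```

```text
t 45.22 pos [ 0.5579 -0.2919  0.0857] rot [-1.799e+02 -1.000e-01  1.086e+02] open 0.0529 F [-0.3 -0.2 -1.4]
turn rad [-0.001 -0.002  0.007] shift cm: now-frame [-0.26 -0.23  3.57]  after-turn frame [-0.26 -0.24  3.57]
```

View pics/p12.png

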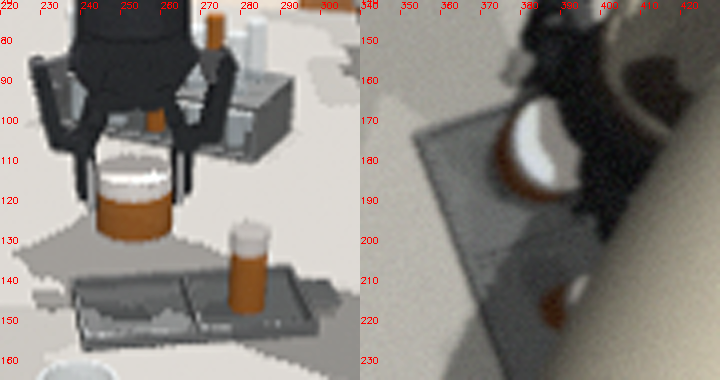

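Emit:
{"fn": "servo_tool", "kwargs": {
  "moves": [
    [[0,0,0.007,-0.2,-0.2,0.5,4.7],[0,0,0,0,0,1,4.7],[0,0,0,0,0,1,4.7],[0,0,0,0,0,0.6,4.7],[0,0,0,0,0,0.2,4.7],[0,0,0,0,0,0,4.7]]
  ]
}}

```text
time: 45.82
ee_pos: [0.5572, -0.295, 0.0516]
tcp_rot: [179.9, 0.0, 108.1]
wrist_force: [-0.4, -0.0, -1.9]
opening: 0.053
```

```bash
python3 go.py .5564 -.2951 .0169 108.2;python3 - <<'E'
from h import *
s=imaging.camera("side");t=imaging.camera("top")
crop(s,225,95,80,70,8,"p13"); 
for z in (.037,.003): print(bbox("side",cyl(.5564,-.2951,.045,.027,z)))
E
```

```text
t 45.82 pos [ 0.5572 -0.295   0.0516] rot [179.9   0.  108.1] open 0.053 F [-0.4 -0.  -1.9]
turn rad [ 0.001  0.001 -0.001] shift cm: now-frame [ 0.02 -0.08  3.47]  after-turn frame [ 0.02 -0.07  3.47]
[243.2884946  117.85647681 262.64026401 140.77563125]
[243.49564267 128.71434618 262.47587849 151.41214845]
```

View pics/p13.png

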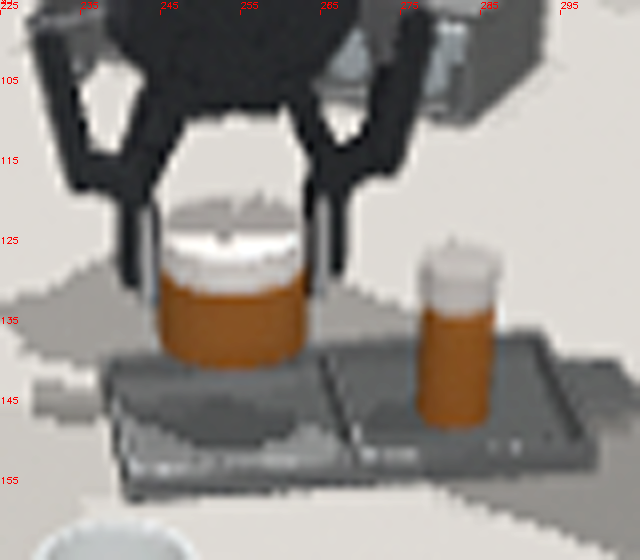

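Emit:
{"fn": "servo_tool", "kwargs": {
  "moves": [
    [[0,0,0,0,-0.05,0.6,4.7],[0,0,0,0,0,1,4.7],[0,0,0,0,0,0.9,4.7],[0,0,0,0,0,0.4,4.7],[0,0,0,0,0,0.1,4.7],[0,0,0,0,0,0,4.7]]
  ]
}}

```text
time: 46.42
ee_pos: [0.5573, -0.2955, 0.0197]
tcp_rot: [179.9, 0.1, 108.1]
wrist_force: [-0.6, -0.0, -1.3]
opening: 0.0528
```

Emit:
{"fn": "servo_tool", "kwargs": {
  "moves": [
    [[0,0,0,0,0,0.1,4.7],[0,0,0,0,0,0,4.7]]
  ]
}}

```text
time: 46.58
ee_pos: [0.5572, -0.2954, 0.0185]
tcp_rot: [179.9, 0.1, 108.1]
wrist_force: [0.5, -0.5, -1.4]
opening: 0.0523
```

Emit:
{"fn": "servo_tool", "kwargs": {
  "moves": [
    [[0,0,0,0,0,0.1,4.7],[0,0,0,0,0,0,4.7]]
  ]
}}

```text
time: 46.75
ee_pos: [0.5575, -0.2956, 0.0179]
tcp_rot: [179.9, 0.1, 108.1]
wrist_force: [0.2, -0.2, -1.7]
opening: 0.0529
```

Emit:
{"fn": "servo_tool", "kwargs": {
  "moves": [
    [[0,0,0,0,0,0.1,4.7],[0,0,0,0,0,0,4.7]]
  ]
}}

```text
time: 46.92
ee_pos: [0.5578, -0.2957, 0.0173]
tcp_rot: [179.8, 0.2, 108.1]
wrist_force: [0.4, 0.0, -1.5]
opening: 0.0525
```

Emit:
{"fn": "servo_tool", "kwargs": {
  "moves": [
    [[0,0,0,0,0,0.1,4.7],[0,0,0,0,0,0,4.7]]
  ]
}}

```text
time: 47.08
ee_pos: [0.558, -0.2958, 0.0166]
tcp_rot: [179.8, 0.2, 108.1]
wrist_force: [-0.1, -0.0, -2.7]
opening: 0.053
```

Emit:
{"fn": "servo_tool", "kwargs": {
  "moves": [
    [[0,0,0,0,0,0.1,4.7],[0,0,0,0,0,0,4.7]]
  ]
}}

```text
time: 47.25
ee_pos: [0.5583, -0.296, 0.0167]
tcp_rot: [179.8, 0.2, 108.1]
wrist_force: [-0.5, 1.4, -1.6]
opening: 0.0526
```

Run:
```python
from h import *
s=imaging.camera("side")
crop(s,225,95,80,70,8,"p14")
```

```text
(no output)
```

View pics/p14.png

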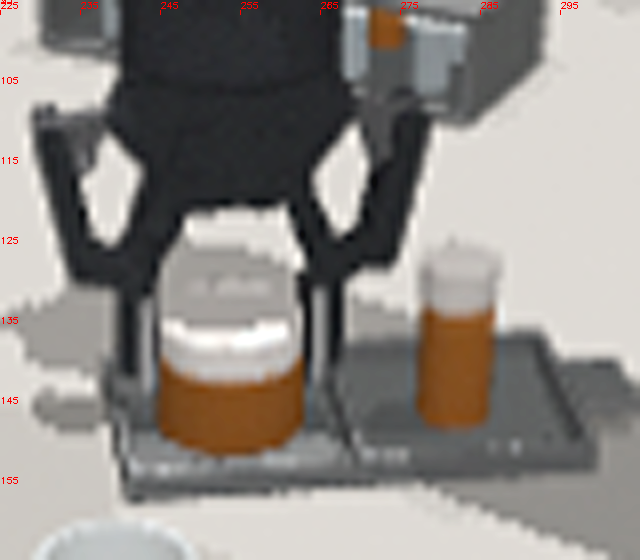

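Emit:
{"fn": "servo_tool", "kwargs": {
  "moves": [
    [[0,0,0,0,0,0,6],[0,0,0,0,0,0,7],[0,0,0,0,0,0,7],[0,0,0,0,0,0,7],[0,0,0,0,0,-0.6,7],[0,0,0,0,0,-1.2,7],[0,0,0,0,0,-2.5,7],[0,0,0,0,0,-3,7],[0,0,0,0,0,-3,7],[0,0,0,0,0,-2.5,7],[0,0,0,0,0,-1,7],[0,0,0,0,0,-0.2,7]]
  ]
}}

```text
time: 48.3
ee_pos: [0.5564, -0.295, 0.167]
tcp_rot: [179.8, 0.2, 108.1]
wrist_force: [-0.2, 0.0, 0.6]
opening: 0.0701
```

```bash
python3 go.py .45 -.1 .2 108.2;python3 - <<'E'
from h import *
s=imaging.camera("side");t=imaging.camera("top")
cv2.imwrite("pics/f_side.png",s);cv2.imwrite("pics/f_top.png",t); crop(s,225,80,80,75,8,"p15")
E
```

```text
t 48.3 pos [ 0.5564 -0.295   0.167 ] rot [179.8   0.2 108.1] open 0.0701 F [-0.2  0.   0.6]
turn rad [ 0.004  0.004 -0.001] shift cm: now-frame [21.83 -4.03 -3.41]  after-turn frame [21.85 -4.02 -3.3 ]
```

View pics/p15.png

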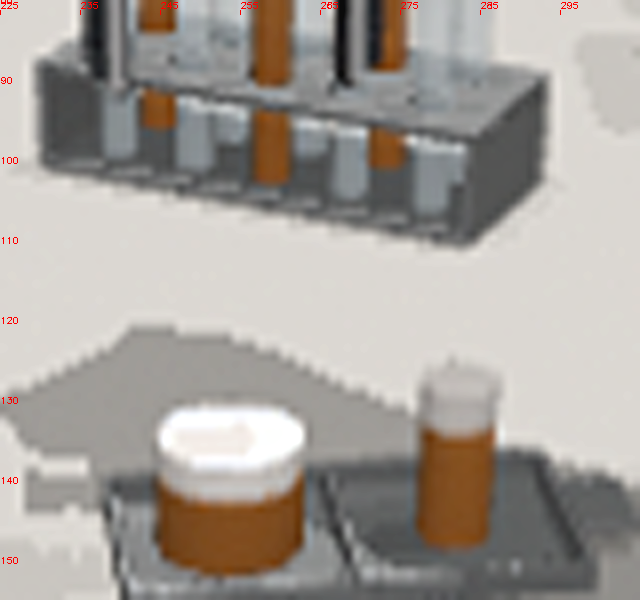

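View pics/f_side.png

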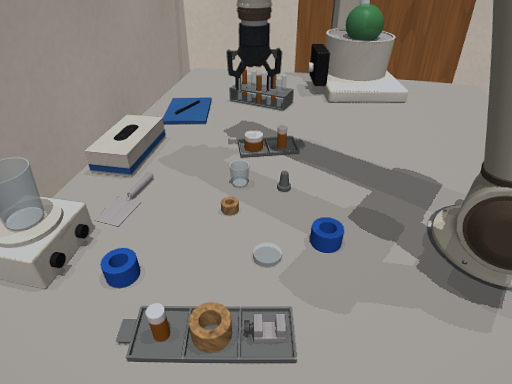

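View pics/f_top.png

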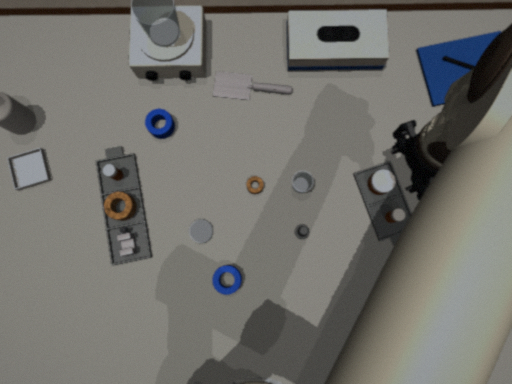

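Emit:
{"fn": "servo_tool", "kwargs": {
  "moves": [
    [[0,0,0,0,0,-0.3,7],[0,0,0,0,0,0,7],[0,0,0,0,0,0,7]]
  ]
}}

```text
time: 48.65
ee_pos: [0.5547, -0.2941, 0.1634]
tcp_rot: [-179.9, -0.1, 108.1]
wrist_force: [-0.5, 0.6, -0.5]
opening: 0.0704
```

Run:
```python
from workcell import bot
print(bot.job_done(), bot.get_obs()["time"])
```

```text
the job is handed in; nothing more can be done
the job is handed in; nothing more can be done
```

Both kits are made up and the job is handed in at about 49 s. In the three-compartment tray I put the large cork ring in the middle, one tall vial beside the tab and the steel clamp in the other end. In the two-compartment tray I put the other vial beside the tab and the jar in the other compartment.

**Last checks:** the final side and top pictures show all five items upright on their compartment floors. The small ring, stopper, beaker and the blue rings are where they were. The gripper is clear of everything, and the last wrist force reading was below 1 N.

**Disagreements and mends:**
- **Measured heights:** the heights triangulated from the two cameras came out about 3–5 mm low. That pointed to camera calibration error, so I fitted the positions with the stated heights instead.
- **Ring grasp:** the first grasp closed about 15 mm too high, so I opened, lowered and gripped again before lifting.
- **Clamp placing:** the clamp sat about 6 mm along the jaws from where I expected. I corrected the placing so its knob clears the divider.
- **Jar opening:** the fingers read 52–53 mm on the 54 mm jar. The pictures showed it upright and within about 4 mm of centre.

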